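# Clear the specimen press and refit its keyed covers

## Task

Get the specimen press ready for its next batch: slide the die bed's keeper bar open, turn each of the two keyed covers so that it drops fully home in its own pocket, flush with the bed, and only then slide the keeper bar all the way home over them. Also move every finished test bar from the press's catch tray into the blue tote, and do not knock over the bottle, jar or beaker.

Things in the scene. Friction and masses are not known exactly. Their poses are not given: they have to be found in the camera images.
- keeper (a joint): The keeper bar of the die bed: an aluminium bar 32 x 180 x 6 mm lying across the far side of the bed, 1.5 mm above it, sliding along the bed's own x axis. Value in m: 0 = home (shut: its near edge overlaps the far edge of both pockets by 7 mm and the far edge of both covers by 5 mm, holding them down), 0.038 = fully open, slid away from the pockets (the +x direction of the bed). It slides with about 2 N of friction and stays where left; it starts at or near home.
- keeper_tab (a point): Centre of the keeper bar's upright grip tab, a block 24 mm long (along the bed's x), 12 mm wide (along the bed's y) and 28 mm tall in the middle of the bar; the point is 37.5 mm above the bed's underside. Pinch it across its 12 mm, or push it. Axes as the bed's; it moves with the bar.
- bed: The steel die bed, a low block fixed on the bench, 120 mm (x) x 200 mm (y) x 16 mm high, with two 10 mm deep pockets side by side. Origin on its underside midway between the two pocket centres; the block reaches from 35 mm on the near (-x) side to 85 mm on the far (+x) side. z up. Two guide rails for the keeper bar, 9 mm wide, rise to 26 mm at its far left and right corners.
- pocketA (a point): Centre of the floor of pocket A, the +y (left) one, 46 mm from the bed's origin and 6 mm above its underside. The pocket is 50 mm (x) x 68 mm (y) and 10 mm deep, with its -x +y corner filled by a key block 16 mm (x) x 22 mm (y), as high as the rim. Cover A fits with 2 mm play all round only when its axes match this point's axes and its bottom centre is at this point.
- pocketA_end (a point): Point on the rim level of pocket A (10 mm above its floor) at 32 mm to the -y side of its centre: where coverA_end lies when cover A is home.
- pocketB (a point): Centre of the floor of pocket B, the -y (right) one, same size and depth as A; its key block is 14 mm (x) x 14 mm (y), stands against the near (-x) wall and is centred 11 mm to the +y side of the pocket's centre, as high as the rim. Cover B fits with 2 mm play only when its axes match this point's axes.
- pocketB_end (a point): Point on the rim level of pocket B (10 mm above its floor) at 32 mm to the -y side of its centre: where coverB_end lies when cover B is home.
- coverA_grip (a point): Centre of the grip tab of cover A, a loose aluminium plate 46 mm (x) x 64 mm (y) x 10 mm thick, about 90 g, with a rectangle 16 mm (x) x 22 mm (y) cut off its -x +y corner. The tab stands on the middle of the plate: 24 mm (x) x 12 mm (y), 26 mm tall, topping out 36 mm above the plate's underside; this point is 23 mm above the underside. Axes are the plate's.
- coverA_end (a point): Middle of the uncut short (-y) edge of cover A's plate top: 32 mm to -y of the tab's centre, 10 mm above the plate's underside.
- coverB_grip (a point): Centre of the grip tab of cover B, same plate, tab and weight as cover A but with whole corners and instead an open notch in its -x long side, 14 mm deep (x) and 18 mm wide (y), centred 11 mm to +y of the middle. The point is 23 mm above the plate's underside. Axes are the plate's.
- coverB_end (a point): Middle of the short -y edge of cover B's plate top (the edge farther from the notch): 32 mm to -y of the tab's centre, 10 mm above the underside.
- catch: The press (white cabinet 200 mm high on the -y side) with its fixed steel catch tray, 270 mm (x) x 170 mm (y) outside, walls 4 mm thick and 22 mm high, floor 4 mm thick. Origin on the underside of the tray's centre, z up. The cabinet begins 105 mm to -y of the origin; a chute lip of it hangs over the tray's edge, from 69 mm to -y outwards, at 35 to 61 mm above the bench.
- tote: The open blue plastic tote fixed on the bench, 250 mm (x) x 170 mm (y) x 55 mm high outside, walls and floor 5 mm. Origin on its underside at the centre, z up.
- flask: White plastic bottle, 68 mm across, 150 mm tall, standing on the bench. Origin centre of its underside. Must not be knocked over.
- jar: Brown glass jar with black cap, 64 mm across, 85 mm tall. Origin centre of its underside. Must not be knocked over.
- beaker: Empty glass beaker, 68 mm across, 60 mm tall. Origin centre of its underside. Must not be knocked over.
- bar1_mid (a point): Centre of a finished test bar, a cream resin dog-bone lying flat in the catch tray: 80 mm long (its x), 12 mm thick, ends 24 mm wide and 16 mm long, waist 12 mm wide (its y) and 48 mm long; about 30 g. Between three and five bars are there; the absent ones read None from the start.
- bar2_mid (a point): Centre of a finished test bar, a cream resin dog-bone lying flat in the catch tray: 80 mm long (its x), 12 mm thick, ends 24 mm wide and 16 mm long, waist 12 mm wide (its y) and 48 mm long; about 30 g. Between three and five bars are there; the absent ones read None from the start.
- bar3_mid (a point): Centre of a finished test bar, a cream resin dog-bone lying flat in the catch tray: 80 mm long (its x), 12 mm thick, ends 24 mm wide and 16 mm long, waist 12 mm wide (its y) and 48 mm long; about 30 g. Between three and five bars are there; the absent ones read None from the start.
- bar4_mid (a point): Centre of a finished test bar, a cream resin dog-bone lying flat in the catch tray: 80 mm long (its x), 12 mm thick, ends 24 mm wide and 16 mm long, waist 12 mm wide (its y) and 48 mm long; about 30 g. Between three and five bars are there; the absent ones read None from the start.
- bar5_mid (a point): Centre of a finished test bar, a cream resin dog-bone lying flat in the catch tray: 80 mm long (its x), 12 mm thick, ends 24 mm wide and 16 mm long, waist 12 mm wide (its y) and 48 mm long; about 30 g. Between three and five bars are there; the absent ones read None from the start.
There are look-alikes about, which are no part of the job. Leave any black or green look-alike of the part that bears coverA_grip alone.

How it is judged (in metres and radians):
On the way, in this order (a step that is already met when the one before it is completed fails the run):
1. the keeper bar is slid open (at least 30 mm) (value of joint keeper above 0.03 m), for 0.2 s.
2. both covers are seated, each in its own pocket, the keeper bar still drawn back (horizontal distance between coverA_grip and pocketA below 0.004 m and horizontal distance between coverA_end and pocketA_end below 0.005 m and z of coverA_grip in the frame of pocketA below 0.0255 m and angle between each of coverA_grip, coverB_grip's own z axis and vertical below 0.06 rad and horizontal distance between coverB_grip and pocketB below 0.004 m and horizontal distance between coverB_end and pocketB_end below 0.005 m and z of coverB_grip in the frame of pocketB below 0.0255 m and value of joint keeper above 0.015 m), for 0.2 s.
3. the keeper bar is slid home over the seated covers (horizontal distance between coverA_grip and pocketA below 0.004 m and horizontal distance between coverA_end and pocketA_end below 0.005 m and z of coverA_grip in the frame of pocketA below 0.0255 m and angle between each of coverA_grip, coverB_grip's own z axis and vertical below 0.06 rad and horizontal distance between coverB_grip and pocketB below 0.004 m and horizontal distance between coverB_end and pocketB_end below 0.005 m and z of coverB_grip in the frame of pocketB below 0.0255 m and value of joint keeper below 0.004 m), for 0.2 s.
At the end, for the whole second after the job is handed in: Both covers lie in their own pockets (within 4 mm, less than 2.5 mm from the floor, level), the keeper bar is within 4 mm of home, and every test bar present rests inside the tote with its centre below the rim (all of step 3 and x of bar1_mid in the frame of tote between -0.118 and 0.118 m and y of bar1_mid in the frame of tote between -0.078 and 0.078 m and z of each of bar1_mid, bar2_mid, bar3_mid, bar4_mid, bar5_mid in the frame of tote below 0.05 m and linear speed of each of bar1, bar2, bar3, bar4, bar5 below 0.03 m/s and x of bar2_mid in the frame of tote between -0.118 and 0.118 m and y of bar2_mid in the frame of tote between -0.078 and 0.078 m and x of bar3_mid in the frame of tote between -0.118 and 0.118 m and y of bar3_mid in the frame of tote between -0.078 and 0.078 m and x of bar4_mid in the frame of tote between -0.118 and 0.118 m and y of bar4_mid in the frame of tote between -0.078 and 0.078 m and x of bar5_mid in the frame of tote between -0.118 and 0.118 m and y of bar5_mid in the frame of tote between -0.078 and 0.078 m); the robot touches nothing.
It fails at once if the flask is knocked over (angle between flask's own z axis and vertical above 0.6 rad).
It fails at once if the jar is knocked over (angle between jar's own z axis and vertical above 0.6 rad).
It fails at once if the beaker is knocked over (angle between beaker's own z axis and vertical above 0.6 rad).
Of bar1, bar2, bar3, bar4, bar5 only 3 to 5 are there at a start; the rules pass over those that are not, and their reading is None.
At some moment in a run one of coverA, coverB may be knocked a few centimetres aside while the robot is not near it.
Once in a run the grip may slacken for a moment while it holds something.
It also fails if it takes over 210 s, if anything falls off the work surface, if the arm or the gripper's body presses on something with over 40 N, if the wrist force passes 120 N, or if a joint passes its speed limit or range.

## Robot

A 7-joint arm with a two-finger parallel gripper is mounted at the origin on the work surface. World frame = base frame: x ahead of the robot, y to its left, z up, the work surface at z = 0. Lengths are in m, angles in degrees, forces in N, time in s.
With the tool pointing down it reaches from about 0.425 to 0.875 m from the base axis. Payload 4.7 kg.
Tool frame: the origin (TCP) lies on the centre line of the jaws, within the pads' length; the fingertips stand 25 mm ahead of it and the grasp point (between the pads) lies 6 mm ahead of it; z points along the fingers, y is the direction in which the jaws open and shut (so a half turn about z gives the same grasp; the last joint's range is limited). The gripper opens to 87 mm and grips with 3 to 60 N. Pads are 19 mm wide; open, the fingers measure 117 mm over their backs; the gripper's body (75 mm by 190 mm) begins 51 mm behind the grasp point.
Start: joints at [73.459, 18.392, -4.016, 83.108, 1.295, 78.541, -3.26], TCP at [0.194, -0.62, 0.248] pointing down, gripper open.
Joint ranges: [-163.93, 163.93], [-17.29, 119.83], [-79.2, 71.16], [3.27, 140.29], [-89.18, 269.18], [5.43, 117.66], [-154.24, 154.24]. Speed limits (degrees/s): [147.25, 147.25, 180, 180, 180, 180, 180].

## Interface

Orientations are given as [roll, pitch, yaw] about the fixed x, y, z axes, in that order (R = Rz(yaw) Ry(pitch) Rx(roll)).
In Python, from cell import env gives the robot as it stands.
- The arm moves only by the shell command python3 -m creep 'ROWS' [OPENING] [FORCE]. ROWS is JSON, a list of rows, each an object of numbers: "tx", "ty", "tz": the shift along the tool's x, y, z in m; "rx", "ry", "rz": the turn, a rotation vector about the tool's x, y, z in degrees. In form: [{"tx": .., "ty": .., "tz": .., "rx": .., "ry": .., "rz": ..}, ...]. A call has 1 to 20 rows; each row shifts and turns the commanded pose from where the row before left it, along the tool's axes as they then stand; what a row does not reach is not made up. A row lasts 1/8 s, in which the tool goes at most 62.5 mm and 10.7 degrees, less where a joint would pass 70% of its speed; a pose out of reach is approached as far as the arm can. A call is refused whole if a number of a shift passes 0.0625 or a number of a turn 10.7, either way. A call with a gripper value outside its range is refused whole. OPENING is the finger opening in m, from 0 to 0.087, set as the call begins (- or left out, the last holds). The fingers move at their own pace and stop on an object; FORCE is the grip in N (left out, the last holds). Time passes only in rows, so rows that do not move let the fingers close. It gives the time, the measured TCP pose, the force and the opening at its end, in the units of the state.
- env.get_obs(): the state, without advancing time (a new reading comes with each control period).
- env.read_camera(name): name is "scene" or "side" or "wrist"; returns a dict with "pixels" (384x512x3 uint8, red, green, blue), "intrinsics" (3x3 intrinsics, pixels), "R" (3x3) and "t" (3): a world point X has camera coordinates R X + t. Camera axes: x right, y down, z forward; pixel columns grow to the right and rows downward; lengths in m; the calibration is good to about 2 mm. A picture is of the moment at which its call begins. There is no depth.
- env.sign_off(): hands the job in, once; it reports no verdict.
The state is a dict: "time_s": time; "qpos": joint angles; "joint_velocities": joint speeds; "effort": joint torques, N m; "tool_pos": TCP position; "tool_rot": TCP orientation; "force": force on the tool from outside, world axes, zero at the start; "wrist_torque": the same for the moment, N m; "grip_width": finger opening in m.
Only numpy, scipy, OpenCV 4.12 (cv2) and the standard library are available. Lean on these libraries where they do the work, as an engineer would, in place of code of your own. Each camera call takes 0.05 s, during which the arm holds its last target.

## Working session

There is one attempt and no reset: what is moved stays moved. The work goes in short steps, Python scripts to look and compute and a shell command to move; the robot and the scene stay as the last step left them, time stands still between calls to the robot, and variables do not carry over. Pictures are saved under pics/ and viewed, and the job is handed in when it is done.

```bash
ls; mkdir -p pics; cat > h.py <<'E'
from cell import env
import numpy as np, cv2
def snap(name, fn, crop=None, scale=1):
    d=env.read_camera(name); im=d["pixels"][:,:,::-1].copy()
    np.savez('pics/'+fn+'.npz',**{k:np.array(d[k]) for k in d})
    if crop: u0,v0,u1,v1=crop; im=im[v0:v1,u0:u1]
    if scale!=1: im=cv2.resize(im,None,fx=scale,fy=scale,interpolation=cv2.INTER_CUBIC)
    cv2.imwrite('pics/'+fn+'.png',im); return d
def load(fn): return dict(np.load('pics/'+fn+'.npz'))
def ray(d,u,v,z):
    K=np.array(d["intrinsics"]);R=np.array(d["R"]);t=np.array(d["t"])
    c=-R.T@t; r=R.T@np.linalg.solve(K,[u,v,1.]); return c+r*(z-c[2])/r[2]
def proj(d,X):
    K=np.array(d["intrinsics"]);R=np.array(d["R"]);t=np.array(d["t"])
    p=K@(R@np.array(X)+t); return p[:2]/p[2]
def st():
    o=env.get_obs(); print({k:np.round(o[k],4).tolist() for k in ('time_s','qpos','tool_pos','tool_rot','force','grip_width')})
E
python3 - <<'E'
from h import *
st()
for n in ('scene','side','wrist'):
    d=snap(n,n+'0'); R=np.array(d['R']);print(n,-R.T@np.array(d['t']),R[2])
E
```

```text
pics
{'time_s': 0.0, 'qpos': [73.4572, 18.4404, -4.0151, 83.1748, 1.2956, 78.54, -3.2599], 'tool_pos': [0.1936, -0.62, 0.2464], 'tool_rot': [-179.89, 0.0064, 17.3524], 'force': [0.8247, -0.7892, 0.0524], 'grip_width': 0.0868}
scene [ 1.01932304 -0.29959935  0.84245178] [-0.54774452  0.28708974 -0.78584695]
side [-0.03459685  0.50477258  0.92398613] [ 0.47028887 -0.46734083 -0.74861267]
wrist [ 0.26160807 -0.59957993  0.38396753] [-0.25329115 -0.07661802 -0.96435122]
```

View pics/scene0.png

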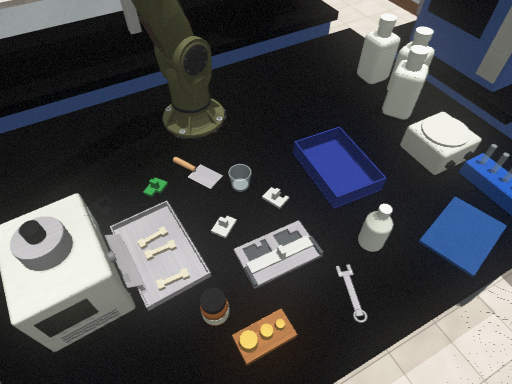

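View pics/side0.png

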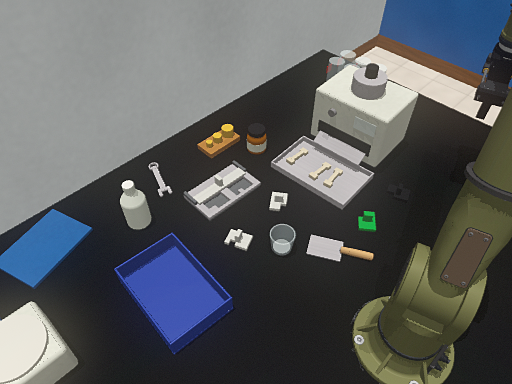

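View pics/wrist0.png

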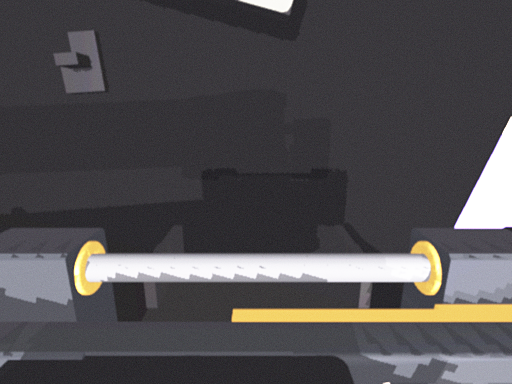

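```bash
python3 - <<'E'
from h import *
d=load('scene0'); im=d['pixels'][:,:,::-1]
cv2.imwrite('pics/s0a.png',cv2.resize(im[175:295,195:335],None,fx=5.5,fy=5,interpolation=3)[:600])
cv2.imwrite('pics/s0a.png',cv2.resize(im[175:295,195:335],None,fx=5,fy=5,interpolation=2))
cv2.imwrite('pics/s0b.png',cv2.resize(im[195:310,95:220],None,fx=5,fy=5,interpolation=2))
d=load('side0'); im=d['pixels'][:,:,::-1]
cv2.imwrite('pics/d0a.png',cv2.resize(im[155:260,175:305],None,fx=5,fy=5,interpolation=2))
cv2.imwrite('pics/d0b.png',cv2.resize(im[120:210,265:415],None,fx=5,fy=5,interpolation=2))
E
```

```text
(no output)
```

View pics/s0a.png

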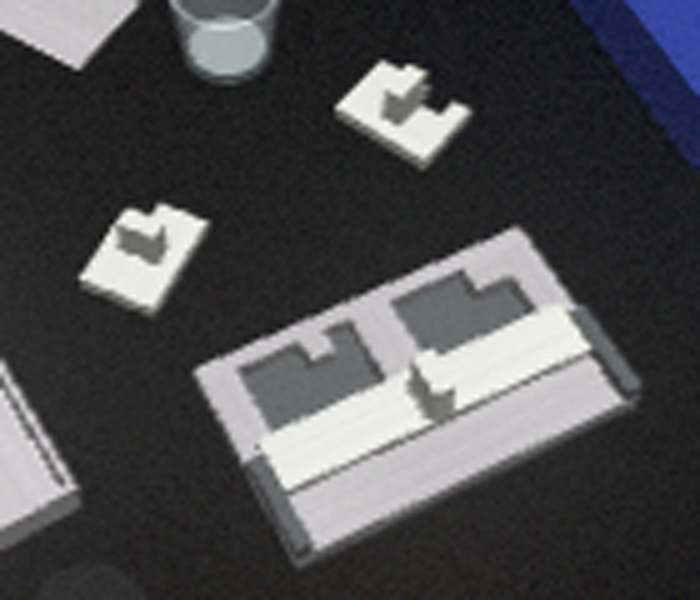

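View pics/s0b.png

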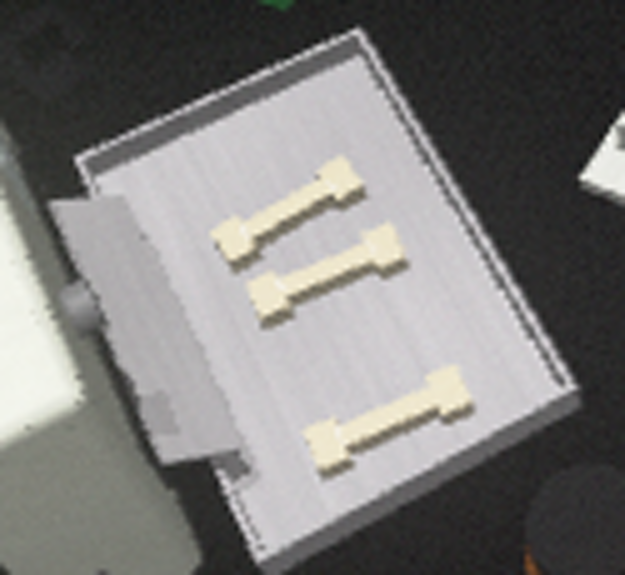

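View pics/d0a.png

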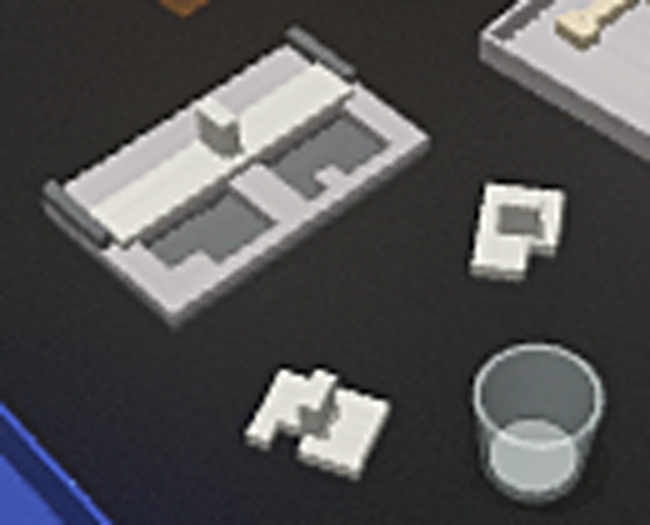

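View pics/d0b.png

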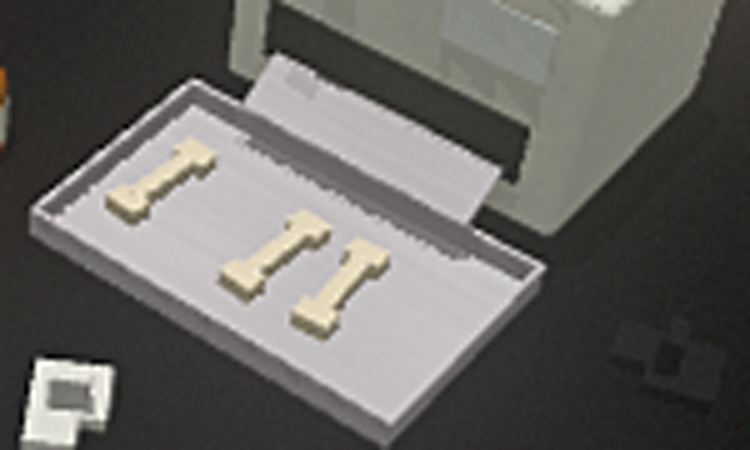

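```bash
cat >> h.py <<'E'
def sa(u,v): return (195+(u-2)/5,175+(v-2)/5)
def sb(u,v): return (95+(u-2)/5,195+(v-2)/5)
def da(u,v): return (175+(u-2)/5,155+(v-2)/5)
def db(u,v): return (265+(u-2)/5,120+(v-2)/5)
E
python3 - <<'E'
from h import *
s=load('scene0'); d=load('side0')
P=lambda c,f,u,v,z: np.round(ray(c,*f(u,v),z)[:2],4)
print('bed near edge scene',P(s,sa,193,373,.016),P(s,sa,518,228,.016))
print('bed near edge side',P(d,da,430,136,.016),P(d,da,175,318,.016))
print('A plate corners scene',[P(s,sa,*q,.01).tolist() for q in((80,280),(152,312),(209,219),(158,202))])
print('A plate corners side',[P(d,da,*q,.01).tolist() for q in((487,184),(565,190),(473,272),(525,272))])
print('B scene',[P(s,sa,*q,.01).tolist() for q in((336,106),(423,166),(470,110),(384,60))])
print('B side',[P(d,da,*q,.01).tolist() for q in((282,370),(390,402),(357,470),(248,437))])
print('bars scene',[P(s,sb,*q,.016).tolist() for q in((235,235),(345,178),(265,293),(385,240),(328,440),(448,387))])
print('bars side',[P(d,db,*q,.016).tolist() for q in((125,200),(195,155),(240,273),(308,225),(317,315),(367,252))])
print('tote scene',[np.round(ray(s,*q,.055)[:2],3).tolist() for q in((294,152),(340,129),(383,182),(335,203))])
print('beaker',ray(s,240,187,0),'flask',ray(s,373,247,0),'jar',ray(s,214,322,0))
print('tray',[P(s,sb,*q,.022).tolist() for q in((80,158),(360,30),(578,388),(265,562))])
E
```

```text
bed near edge scene [ 0.572  -0.1222] [0.576  0.0775]
bed near edge side [ 0.5659 -0.1221] [0.5686 0.0793]
A plate corners scene [[0.4867, -0.1493], [0.5243, -0.1235], [0.4843, -0.0687], [0.46, -0.0888]]
A plate corners side [[0.5182, -0.1219], [0.482, -0.1511], [0.4769, -0.0665], [0.4558, -0.0876]]
B scene [[0.4479, 0.0337], [0.5103, 0.056], [0.4884, 0.1014], [0.4309, 0.0763]]
B side [[0.503, 0.0589], [0.4453, 0.0323], [0.4261, 0.0761], [0.4828, 0.1026]]
bars scene [[0.4339, -0.3267], [0.4277, -0.2627], [0.4756, -0.3238], [0.4754, -0.2573], [0.5701, -0.3225], [0.5716, -0.2597]]
bars side [[0.5688, -0.2568], [0.5649, -0.3206], [0.4753, -0.2579], [0.4722, -0.3208], [0.4196, -0.2631], [0.4312, -0.3276]]
tote scene [[0.376, 0.187], [0.359, 0.375], [0.602, 0.345], [0.597, 0.179]]
beaker [ 0.37920899 -0.00378131  0.        ] flask [0.7366009  0.21291176 0.        ] jar [ 0.71634646 -0.24525065  0.        ]
tray [[0.3498, -0.3862], [0.3395, -0.2207], [0.6065, -0.2031], [0.6178, -0.369]]
```

```bash
cat >> h.py <<'E'
def plan(x,y,z,yaw=None,n=None):
    o=env.get_obs(); p=np.array(o['tool_pos']); r=np.radians(o['tool_rot'])
    from scipy.spatial.transform import Rotation as Ro
    R=Ro.from_euler('xyz',r).as_matrix()
    dw=np.array([x,y,z])-p; d=R.T@dw
    k=n or int(np.ceil(np.max(np.abs(d))/0.05))
    print('tot',np.round(d,4),'rows',k,'each',np.round(d/k,4))
    if yaw is not None:
        rt=Ro.from_euler('xyz',[180,0,yaw],degrees=True).as_matrix()
        rv=np.degrees(Ro.from_matrix(R.T@rt).as_rotvec())
        k=int(np.ceil(np.max(np.abs(rv))/10)); print('turn',np.round(rv,2),'rows',k,'each',np.round(rv/max(k,1),2))
E
python3 - <<'E'
from h import *
plan(0.30,-0.36,0.33)
plan(0.58,-0.02,0.28,-1)
d=load('wrist0');o=env.get_obs()
p=np.array([.1936,-.62,.2464]);a=np.radians(17.35)
T=np.array([[np.cos(a),np.sin(a),0],[np.sin(a),-np.cos(a),0],[0,0,-1]])
R=d['R'];c=-R.T@d['t'];print(T.T@(c-p)); print(R@T)
for uv in((256,100),(0,0),(511,0),(256,220)): print(uv,T.T@(ray(d,*uv,0)-p))
E
```

```text
tot [ 0.1791 -0.2167 -0.083 ] rows 5 each [ 0.0358 -0.0433 -0.0166]
tot [ 0.5477 -0.4576 -0.0326] rows 11 each [ 0.0498 -0.0416 -0.003 ]
turn [-0.09  0.02 18.35] rows 2 each [-0.04  0.01  9.18]
[ 0.07100319  0.00078957 -0.13756753]
[[-2.17570643e-04  9.99997023e-01  2.43052920e-03]
 [-9.64354184e-01  4.33339337e-04 -2.64614474e-01]
 [-2.64614740e-01 -2.40146335e-03  9.64351218e-01]]
(256, 100) [ 0.08435988 -0.00204733  0.2464    ]
(0, 0) [ 0.19174376 -0.28945908  0.2464    ]
(511, 0) [0.19118218 0.2835452  0.2464    ]
(256, 220) [-0.07048783 -0.00229403  0.2464    ]
```

```bash
python3 -m creep '[{"tx":0.036,"ty":-0.043,"tz":-0.0166},{"tx":0.036,"ty":-0.043,"tz":-0.0166},{"tx":0.036,"ty":-0.043,"tz":-0.0166},{"tx":0.036,"ty":-0.043,"tz":-0.0166},{"tx":0.036,"ty":-0.043,"tz":-0.0166},{"rz":9.2},{"rz":9.2},{}]' 0.05; python3 - <<'E'
from h import *
plan(0.535,-0.02,0.25,-1)
E
```

```text
tot [ 0.5048 -0.471  -0.0026] rows 11 each [ 0.0459 -0.0428 -0.0002]
turn [-0.09  0.02 18.35] rows 2 each [-0.04  0.01  9.18]$[0]: bad value
```

```bash
python3 -m creep '[{"tx":0.036,"ty":-0.043,"tz":-0.0166,"rx":0,"ry":0,"rz":0},{"tx":0.036,"ty":-0.043,"tz":-0.0166,"rx":0,"ry":0,"rz":0},{"tx":0.036,"ty":-0.043,"tz":-0.0166,"rx":0,"ry":0,"rz":0},{"tx":0.036,"ty":-0.043,"tz":-0.0166,"rx":0,"ry":0,"rz":0},{"tx":0.036,"ty":-0.043,"tz":-0.0166,"rx":0,"ry":0,"rz":0},{"tx":0,"ty":0,"tz":0,"rx":0,"ry":0,"rz":9.2},{"tx":0,"ty":0,"tz":0,"rx":0,"ry":0,"rz":9.2},{"tx":0,"ty":0,"tz":0,"rx":0,"ry":0,"rz":0}]' 0.05; python3 - <<'E'
from h import *
plan(0.535,-0.02,0.25,-1)
E
```

```text
time_s: 1.15
tool_pos: [0.3014, -0.3613, 0.3304]
tool_rot: [-180.0, 0.0, -0.9]
force: [-0.4, 0.3, 0.1]
grip_width: 0.05
tot [ 0.228  -0.3451  0.0804] rows 7 each [ 0.0326 -0.0493  0.0115]
turn [-0.    0.01  0.06] rows 1 each [-0.    0.01  0.06]
```

```bash
python3 -m creep '[{"tx":0.0326,"ty":-0.0493,"tz":0.0115,"rx":0,"ry":0,"rz":0},{"tx":0.0326,"ty":-0.0493,"tz":0.0115,"rx":0,"ry":0,"rz":0},{"tx":0.0326,"ty":-0.0493,"tz":0.0115,"rx":0,"ry":0,"rz":0},{"tx":0.0326,"ty":-0.0493,"tz":0.0115,"rx":0,"ry":0,"rz":0},{"tx":0.0326,"ty":-0.0493,"tz":0.0115,"rx":0,"ry":0,"rz":0},{"tx":0.0326,"ty":-0.0493,"tz":0.0115,"rx":0,"ry":0,"rz":0},{"tx":0.0326,"ty":-0.0493,"tz":0.0115,"rx":0,"ry":0,"rz":0},{"tx":0,"ty":0,"tz":0,"rx":0,"ry":0,"rz":0},{"tx":0,"ty":0,"tz":0,"rx":0,"ry":0,"rz":0}]'; python3 - <<'E'
from h import *
snap('wrist','w1',scale=1.5)
E
```

```text
time_s: 2.28
tool_pos: [0.5357, -0.0213, 0.2495]
tool_rot: [180.0, 0.1, -0.9]
force: [-0.7, -0.9, -1.0]
grip_width: 0.05
```

View pics/w1.png

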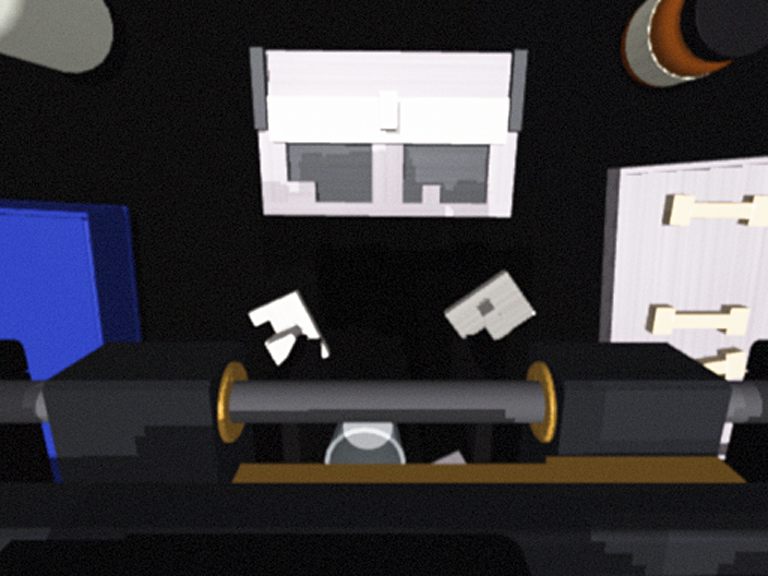

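```bash
python3 - <<'E'
from h import *
d=load('w1'); im=d['pixels'][:,:,::-1]
cv2.imwrite('pics/w1a.png',cv2.resize(im[25:150,160:360],None,fx=4,fy=4,interpolation=2))
cv2.imwrite('pics/w1b.png',cv2.resize(im[170:250,150:370],None,fx=3.6,fy=3.6,interpolation=2))
E
```

```text
(no output)
```

View pics/w1a.png

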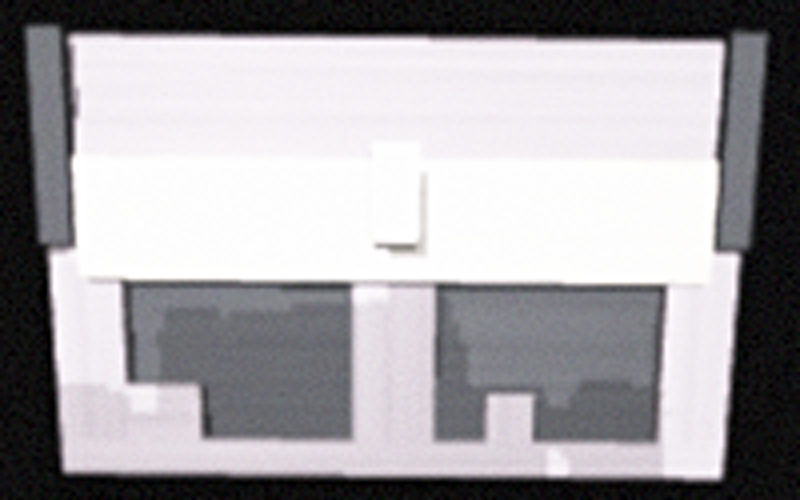

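View pics/w1b.png

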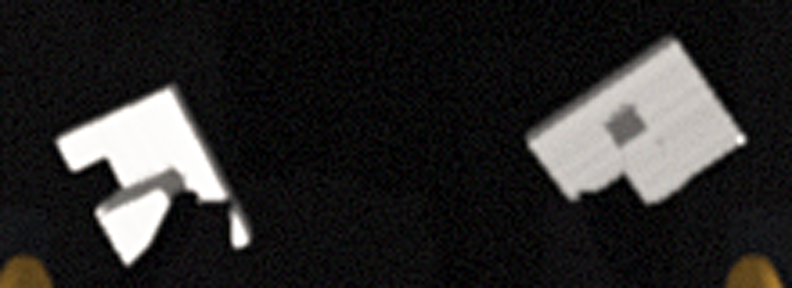

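```bash
python3 - <<'E'
from h import *
d=load('w1')
f=lambda u,v,z:np.round(ray(d,160+(u-1.5)/4,25+(v-1.5)/4,z)[:2],4)
print('near corners',f(63,473,.016),f(722,479,.016))
print('far',f(70,35,.016),f(724,42,.016))
print('pocketA near right',f(352,440,.016),'B near',f(435,441,.016),f(660,442,.016), 'A left',f(122,283,.016))
print('keyA corner',f(203,383,.016),'keyB',f(487,393,.016),f(534,394,.016))
print('keeper near',f(90,277,.0235),f(712,283,.0235),'far',f(75,156,.0235),f(720,161,.0235))
print('tab top',f(371,143,.0515),f(422,143,.0515),f(374,244,.0515),f(420,246,.0515))
g=lambda u,v,z:np.round(ray(d,150+(u-1.3)/3.6,170+(v-1.3)/3.6,z)[:2],4)
print('A',[g(*q,.01).tolist() for q in((527,139),(675,40),(744,141),(654,205),(580,201))],'tab',[g(*q,.036).tolist() for q in((606,127),(631,103),(647,124),(624,147))])
print('B',[g(*q,.01).tolist() for q in((57,139),(171,87),(228,202),(238,246),(75,172))],'tab',[g(*q,.036).tolist() for q in((97,210),(170,188),(128,266))])
E
```

```text
near corners [0.5712 0.0776] [ 0.5661 -0.1231]
far [0.6916 0.0649] [ 0.6868 -0.1169]
pocketA near right [ 0.5797 -0.0106] B near [ 0.5789 -0.0357] [ 0.5775 -0.1037] A left [0.6259 0.0554]
keyA corner [0.5971 0.0334] keyB [ 0.5928 -0.0514] [ 0.5923 -0.0654]
keeper near [0.6273 0.0629] [ 0.6227 -0.1151] far [0.6594 0.0644] [ 0.6551 -0.1156]
tab top [ 0.6572 -0.0187] [ 0.657  -0.0317] [ 0.6327 -0.0189] [ 0.632 -0.031]
A [[0.4832, -0.0715], [0.5193, -0.1235], [0.4811, -0.1506], [0.4567, -0.119], [0.4587, -0.0916]] tab [[0.4955, -0.0948], [0.5038, -0.1029], [0.4964, -0.1087], [0.4883, -0.1012]]
B [[0.486, 0.0998], [0.5049, 0.0569], [0.4604, 0.0388], [0.4428, 0.0361], [0.4731, 0.0944]] tab [[0.4683, 0.08], [0.476, 0.0542], [0.4472, 0.071]]
```

```bash
python3 - <<'E'
from h import *
plan(0.643,-0.025,0.10,-1.45)
E
```

```text
tot [0.1075 0.0008 0.1497] rows 3 each [0.0358 0.0003 0.0499]
turn [0.04 0.04 0.38] rows 1 each [0.04 0.04 0.38]
```

```bash
python3 -m creep '[{"tx":0.036,"ty":0.0005,"tz":0.05,"rx":0,"ry":0,"rz":0},{"tx":0.036,"ty":0.0005,"tz":0.05,"rx":0,"ry":0,"rz":0.5},{"tx":0.036,"ty":0,"tz":0.05,"rx":0,"ry":0,"rz":0},{"tx":0,"ty":0,"tz":0.023,"rx":0,"ry":0,"rz":0},{"tx":0,"ty":0,"tz":0.022,"rx":0,"ry":0,"rz":0},{"tx":0,"ty":0,"tz":0,"rx":0,"ry":0,"rz":0}]' 0.05; python3 -m creep '[{"tx":0,"ty":0,"tz":0,"rx":0,"ry":0,"rz":0},{"tx":0,"ty":0,"tz":0,"rx":0,"ry":0,"rz":0},{"tx":0,"ty":0,"tz":0,"rx":0,"ry":0,"rz":0},{"tx":0,"ty":0,"tz":0,"rx":0,"ry":0,"rz":0}]' 0 15; python3 - <<'E'
from h import *
snap('scene','s2',(195,175,335,295),5)
E
```

```text
time_s: 3.08
tool_pos: [0.6424, -0.0249, 0.0545]
tool_rot: [179.9, 0.1, -1.6]
force: [-0.3, -0.6, -0.5]
grip_width: 0.0497
time_s: 3.58
tool_pos: [0.6441, -0.024, 0.0555]
tool_rot: [180.0, -0.0, -1.5]
force: [0.3, -0.2, -0.1]
grip_width: 0.018
```

View pics/s2.png

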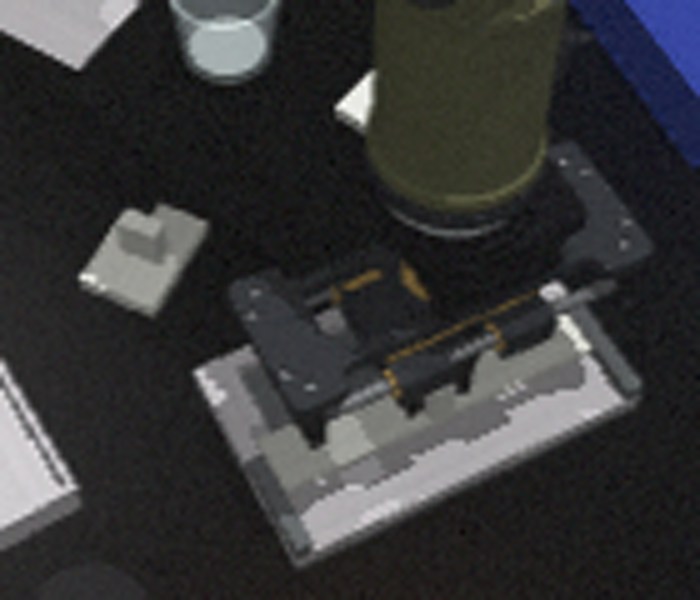

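```bash
python3 -m creep '[{"tx":0,"ty":0,"tz":0,"rx":0,"ry":0,"rz":0},{"tx":0,"ty":0,"tz":0,"rx":0,"ry":0,"rz":0},{"tx":0,"ty":0,"tz":0,"rx":0,"ry":0,"rz":0},{"tx":0,"ty":0,"tz":0,"rx":0,"ry":0,"rz":0}]'
```

```text
time_s: 4.12
tool_pos: [0.6441, -0.0239, 0.0553]
tool_rot: [-180.0, -0.0, -1.5]
force: [-0.7, -0.3, 2.6]
grip_width: 0.0122
```

```bash
python3 -m creep '[{"tx":0.008,"ty":0,"tz":0,"rx":0,"ry":0,"rz":0},{"tx":0.008,"ty":0,"tz":0,"rx":0,"ry":0,"rz":0},{"tx":0.008,"ty":0,"tz":0,"rx":0,"ry":0,"rz":0},{"tx":0.008,"ty":0,"tz":0,"rx":0,"ry":0,"rz":0},{"tx":0,"ty":0,"tz":0,"rx":0,"ry":0,"rz":0},{"tx":0,"ty":0,"tz":0,"rx":0,"ry":0,"rz":0},{"tx":0,"ty":0,"tz":0,"rx":0,"ry":0,"rz":0}]'; python3 -m creep '[{"tx":0.001,"ty":0,"tz":0,"rx":0,"ry":0,"rz":0},{"tx":0.001,"ty":0,"tz":0,"rx":0,"ry":0,"rz":0},{"tx":0.001,"ty":0,"tz":0,"rx":0,"ry":0,"rz":0},{"tx":0,"ty":0,"tz":0,"rx":0,"ry":0,"rz":0}]'
```

```text
time_s: 5.0
tool_pos: [0.6765, -0.0247, 0.0552]
tool_rot: [-180.0, -0.1, -1.5]
force: [2.0, 0.5, 2.6]
grip_width: 0.0116
time_s: 5.5
tool_pos: [0.6782, -0.0248, 0.0552]
tool_rot: [180.0, 0.1, -1.5]
force: [-1.8, 1.4, 6.1]
grip_width: 0.0115
```

```bash
python3 -m creep '[{"tx":0,"ty":0,"tz":0,"rx":0,"ry":0,"rz":0},{"tx":0,"ty":0,"tz":0,"rx":0,"ry":0,"rz":0},{"tx":0,"ty":0,"tz":0,"rx":0,"ry":0,"rz":0},{"tx":0,"ty":0,"tz":-0.05,"rx":0,"ry":0,"rz":0},{"tx":-0.035,"ty":0,"tz":-0.05,"rx":0,"ry":0,"rz":0},{"tx":-0.035,"ty":0,"tz":-0.05,"rx":0,"ry":0,"rz":0},{"tx":-0.035,"ty":0,"tz":-0.045,"rx":0,"ry":0,"rz":0},{"tx":-0.05,"ty":0,"tz":0,"rx":0,"ry":0,"rz":0},{"tx":0,"ty":0,"tz":0,"rx":0,"ry":0,"rz":0},{"tx":0,"ty":0,"tz":0,"rx":0,"ry":0,"rz":0}]' 0.05; python3 - <<'E'
from h import *
snap('wrist','w2',(150,20,370,250),3); d=load('w2');cv2.imwrite('pics/w2.png',cv2.resize(d['pixels'][20:215,150:370,::-1],None,fx=3,fy=3,interpolation=2))
E
```

```text
time_s: 6.75
tool_pos: [0.5243, -0.0212, 0.2502]
tool_rot: [180.0, -0.1, -1.6]
force: [-0.0, -0.2, 0.2]
grip_width: 0.0499
```

View pics/w2.png

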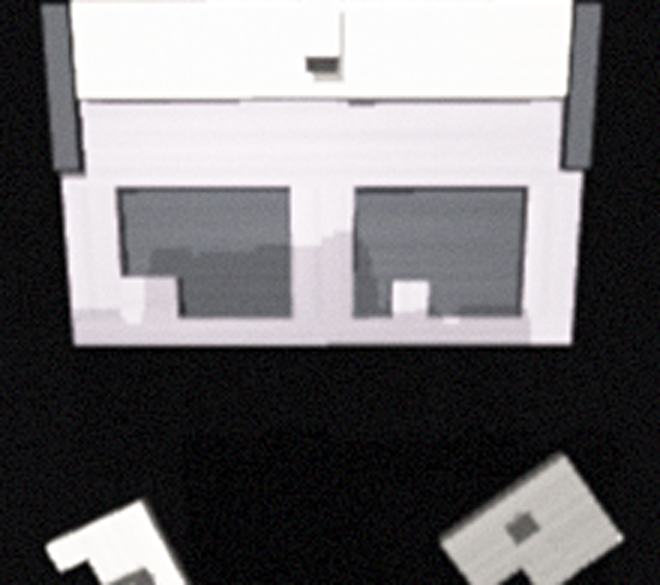

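```bash
python3 - <<'E'
from h import *
d=load('w2')
f=lambda u,v,z:np.round(ray(d,150+(u-1)/3,20+(v-1)/3,z)[:2],4)
for n,q in dict(A=((117,187),(290,187),(291,317)),B=((354,187),(527,187),(523,317),(353,317)),near=((74,345),(573,345))).items(): print(n,[f(*p,.016).tolist() for p in q])
print('keeper near',f(78,99,.0235),f(569,97,.0235), 'tab near',f(305,58,.0515),f(342,58,.0515))
E
```

```text
A [[0.6307, 0.0548], [0.6289, -0.012], [0.5799, -0.0105]]
B [[0.6282, -0.0367], [0.6263, -0.1035], [0.5773, -0.1034], [0.5792, -0.0353]]
near [[0.5713, 0.0775], [0.5657, -0.1239]]
keeper near [0.661 0.065] [ 0.6566 -0.1164] tab near [ 0.6665 -0.0197] [ 0.6661 -0.0322]
```

```bash
python3 - <<'E'
from h import *
plan(0.425,-0.15,0.25,35)
E
```

```text
tot [-0.0962  0.1316 -0.    ] rows 3 each [-0.0321  0.0439 -0.    ]
turn [ -0.    -0.04 -36.58] rows 4 each [-0.   -0.01 -9.14]
```

```bash
python3 -m creep '[{"tx":-0.032,"ty":0.044,"tz":0,"rx":0,"ry":0,"rz":0},{"tx":-0.032,"ty":0.044,"tz":0,"rx":0,"ry":0,"rz":0},{"tx":-0.032,"ty":0.044,"tz":0,"rx":0,"ry":0,"rz":0},{"tx":0,"ty":0,"tz":0,"rx":0,"ry":0,"rz":-9.15},{"tx":0,"ty":0,"tz":0,"rx":0,"ry":0,"rz":-9.15},{"tx":0,"ty":0,"tz":0,"rx":0,"ry":0,"rz":-9.15},{"tx":0,"ty":0,"tz":0,"rx":0,"ry":0,"rz":-9.15},{"tx":0,"ty":0,"tz":0,"rx":0,"ry":0,"rz":0},{"tx":0,"ty":0,"tz":0,"rx":0,"ry":0,"rz":0}]' ; python3 - <<'E'
from h import *
snap('wrist','w3',scale=1.5)
E
```

```text
time_s: 7.92
tool_pos: [0.425, -0.1501, 0.2498]
tool_rot: [-179.9, -0.0, 34.9]
force: [-0.0, -0.9, -0.9]
grip_width: 0.0501
```

View pics/w3.png

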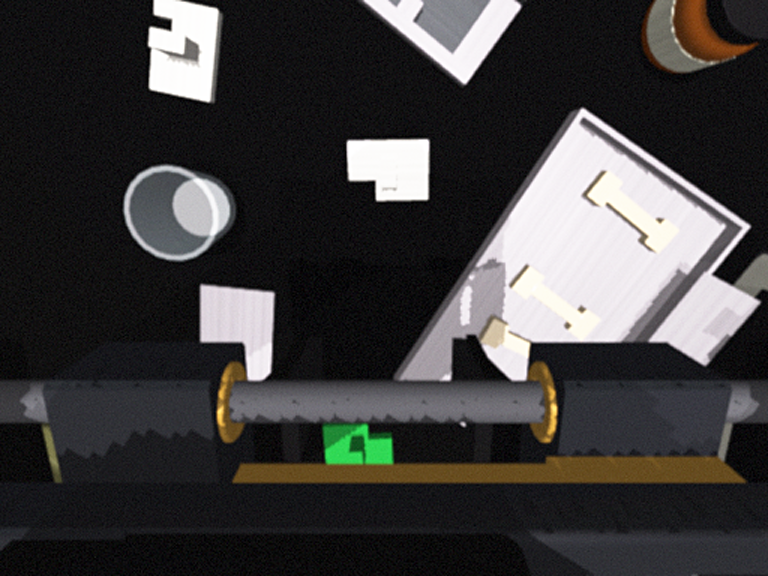

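Cover A is the white plate at about (388,170) in this picture, with its cut corner at lower left. The notched white cover B is at (185,50), and the green look-alike at (355,445) is to be left alone.

```bash
python3 - <<'E'
from h import *
d=load('w3')
im=d['pixels'][85:141,222:296,::-1]
cv2.imwrite('pics/w3a.png',cv2.resize(im,None,fx=10,fy=10,interpolation=2))
m=(d['pixels'].min(2)>110).astype(np.uint8)
cs,_=cv2.findContours(m,0,2)
for c in cs:
    (x,y),_,_=cv2.minAreaRect(c)
    if 225<x<292 and 90<y<136 and cv2.contourArea(c)>300:
        print(cv2.approxPolyDP(c,2,True)[:,0].tolist())
E
```

```text
[[231, 94], [232, 119], [249, 120], [251, 133], [285, 132], [285, 93]]
```

View pics/w3a.png

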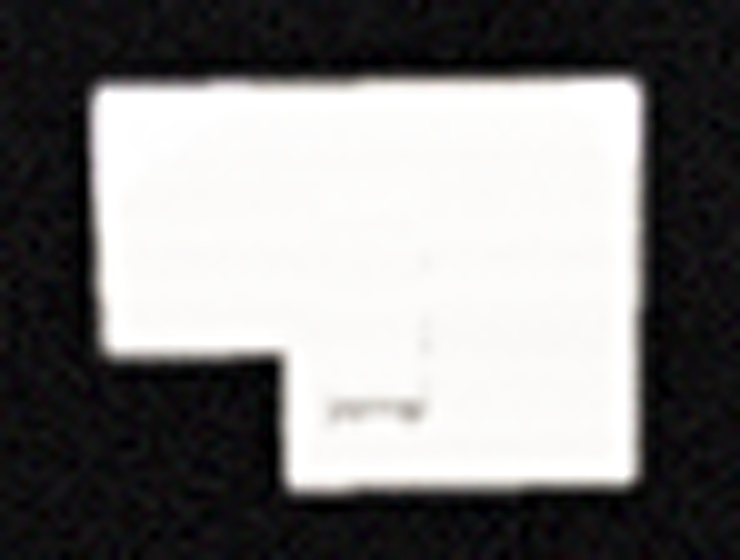

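```bash
python3 - <<'E'
from h import *
d=load('w3')
f=lambda u,v,z=.01:ray(d,222+(u-4.5)/10,85+(v-4.5)/10,z)[:2]
TL,TR,BR,C=f(90,83),f(640,78),f(636,487),f(102,355)
print(TL,TR,BR,np.linalg.norm(TL-TR),np.linalg.norm(TR-BR))
print('yaw',np.degrees(np.arctan2(*(TL-TR)[::-1]))-90,np.degrees(np.arctan2(*(TR-BR)[::-1])))
print('ctr',(TL+BR)/2)
print('tab',f(330,410,.036),f(425,405,.036))
E
```

```text
[ 0.48207317 -0.07065229] [ 0.51988472 -0.12384307] [ 0.48118996 -0.15167895] 0.06526080144466798 0.04766676421547483
yaw 35.40774879745301 35.73013651497243
ctr [ 0.48163156 -0.11116562]
tab [ 0.46835698 -0.11520193] [ 0.47498639 -0.12372945]
```

```bash
python3 - <<'E'
from h import *
plan(0.4817,-0.1115,0.039,35.5,n=5)
E
```

```text
tot [0.0687 0.0011 0.2108] rows 5 each [0.0137 0.0002 0.0422]
turn [-0.04 -0.01 -0.55] rows 1 each [-0.04 -0.01 -0.55]
```

```bash
python3 -m creep '[{"tx":0.023,"ty":0.0004,"tz":0.05,"rx":0,"ry":0,"rz":-0.5},{"tx":0.023,"ty":0.0004,"tz":0.05,"rx":0,"ry":0,"rz":0},{"tx":0.0227,"ty":0.0003,"tz":0.05,"rx":0,"ry":0,"rz":0},{"tx":0,"ty":0,"tz":0.03,"rx":0,"ry":0,"rz":0},{"tx":0,"ty":0,"tz":0.02,"rx":0,"ry":0,"rz":0},{"tx":0,"ty":0,"tz":0.011,"rx":0,"ry":0,"rz":0},{"tx":0,"ty":0,"tz":0,"rx":0,"ry":0,"rz":0},{"tx":0,"ty":0,"tz":0,"rx":0,"ry":0,"rz":0}]' 0.05; python3 -m creep '[{"tx":0,"ty":0,"tz":0,"rx":0,"ry":0,"rz":0},{"tx":0,"ty":0,"tz":0,"rx":0,"ry":0,"rz":0},{"tx":0,"ty":0,"tz":0,"rx":0,"ry":0,"rz":0},{"tx":0,"ty":0,"tz":0,"rx":0,"ry":0,"rz":0},{"tx":0,"ty":0,"tz":0,"rx":0,"ry":0,"rz":0},{"tx":0,"ty":0,"tz":0,"rx":0,"ry":0,"rz":0},{"tx":0,"ty":0,"tz":0,"rx":0,"ry":0,"rz":0},{"tx":0,"ty":0,"tz":0,"rx":0,"ry":0,"rz":0}]' 0 25
```

```text
time_s: 8.98
tool_pos: [0.4819, -0.1115, 0.04]
tool_rot: [179.9, -0.1, 35.5]
force: [-0.8, -0.3, 0.4]
grip_width: 0.0502
time_s: 9.98
tool_pos: [0.4811, -0.1113, 0.0391]
tool_rot: [180.0, 0.0, 35.6]
force: [-0.5, 0.2, 1.6]
grip_width: 0.0117
```

```bash
python3 - <<'E'
from h import *
o=env.get_obs()
plan(0.6052,0.0222,0.12,-1.5,n=4)
E
python3 -m creep '[{"tx":0,"ty":0,"tz":-0.02,"rx":0,"ry":0,"rz":0},{"tx":0,"ty":0,"tz":-0.03,"rx":0,"ry":0,"rz":0},{"tx":0,"ty":0,"tz":-0.03,"rx":0,"ry":0,"rz":0},{"tx":0,"ty":0,"tz":0,"rx":0,"ry":0,"rz":0}]'
```

```text
tot [ 0.1785 -0.0364 -0.0809] rows 4 each [ 0.0446 -0.0091 -0.0202]
turn [1.000e-02 0.000e+00 3.705e+01] rows 4 each [0.   0.   9.26]
time_s: 10.48
tool_pos: [0.4827, -0.1116, 0.121]
tool_rot: [179.8, -0.1, 35.5]
force: [-0.2, 0.7, 0.1]
grip_width: 0.0119
```

```bash
python3 -m creep '[{"tx":0.044,"ty":-0.009,"tz":0,"rx":0,"ry":0,"rz":0},{"tx":0.044,"ty":-0.009,"tz":0,"rx":0,"ry":0,"rz":0},{"tx":0.044,"ty":-0.009,"tz":0,"rx":0,"ry":0,"rz":0},{"tx":0.044,"ty":-0.009,"tz":0,"rx":0,"ry":0,"rz":0},{"tx":0,"ty":0,"tz":0,"rx":0,"ry":0,"rz":9.25},{"tx":0,"ty":0,"tz":0,"rx":0,"ry":0,"rz":9.25},{"tx":0,"ty":0,"tz":0,"rx":0,"ry":0,"rz":9.25},{"tx":0,"ty":0,"tz":0,"rx":0,"ry":0,"rz":9.25},{"tx":0,"ty":0,"tz":0,"rx":0,"ry":0,"rz":0},{"tx":0,"ty":0,"tz":0,"rx":0,"ry":0,"rz":0}]'; python3 - <<'E'
from h import *
plan(0.6052,0.0222,0.058,-1.5,n=2)
snap('scene','s4',(215,165,335,285),5)
snap('side','d4',(175,135,305,240),5)
E
```

```text
time_s: 11.72
tool_pos: [0.6029, 0.0205, 0.1181]
tool_rot: [-180.0, 0.1, -1.3]
force: [0.2, 0.3, -1.3]
grip_width: 0.0121
tot [ 0.0024 -0.0018  0.0601] rows 2 each [ 0.0012 -0.0009  0.03  ]
turn [-0.    0.08  0.21] rows 1 each [-0.    0.08  0.21]
```

View pics/s4.png

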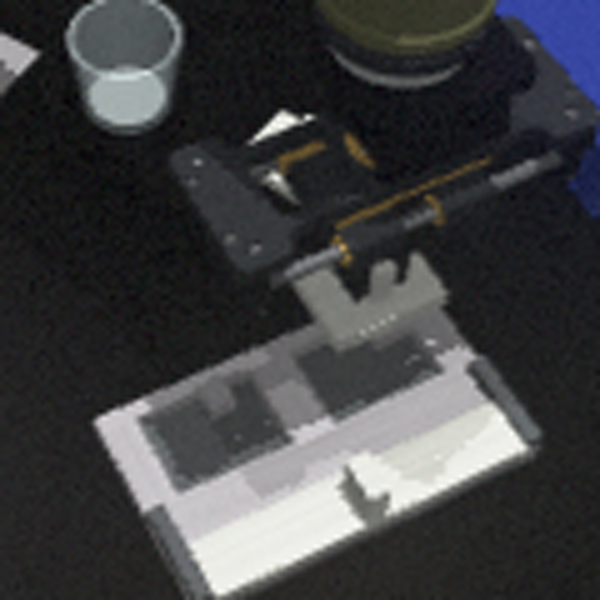

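View pics/d4.png

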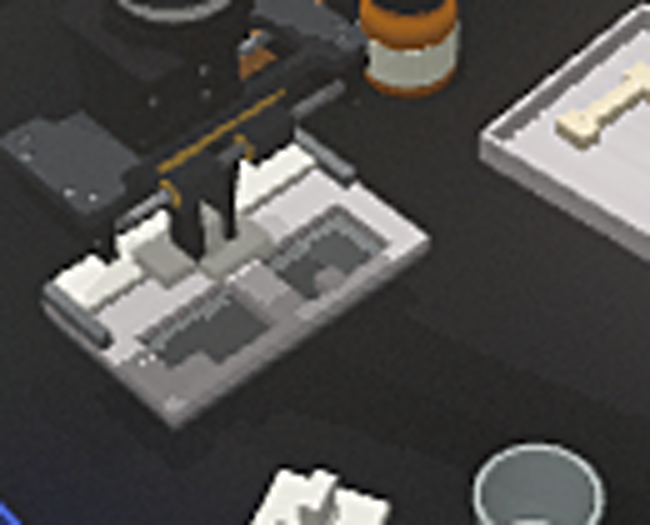

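```bash
python3 -m creep '[{"tx":0.0012,"ty":-0.0008,"tz":0.03,"rx":0,"ry":0,"rz":0.2},{"tx":0.0012,"ty":-0.0008,"tz":0.028,"rx":0,"ry":0,"rz":0},{"tx":0,"ty":0,"tz":0,"rx":0,"ry":0,"rz":0},{"tx":0,"ty":0,"tz":0,"rx":0,"ry":0,"rz":0},{"tx":0,"ty":0,"tz":0,"rx":0,"ry":0,"rz":0}]'; python3 -m creep '[{"tx":0,"ty":0,"tz":0,"rx":0,"ry":0,"rz":0}]';python3 -m creep '[{"tx":0,"ty":0,"tz":0,"rx":0,"ry":0,"rz":0}]'; python3 - <<'E'
from h import *
plan(0.6052,0.0222,0.047,-1.5,n=2)
E
```

```text
time_s: 12.45
tool_pos: [0.6069, 0.022, 0.0626]
tool_rot: [180.0, -0.1, -1.6]
force: [0.7, 0.3, -0.0]
grip_width: 0.012
time_s: 12.58
tool_pos: [0.6065, 0.0219, 0.0621]
tool_rot: [180.0, -0.1, -1.6]
force: [0.2, -0.1, -1.2]
grip_width: 0.0116
time_s: 12.7
tool_pos: [0.6061, 0.0219, 0.0616]
tool_rot: [180.0, -0.0, -1.6]
force: [1.0, 0.5, -1.1]
grip_width: 0.012
tot [-0.0009 -0.0003  0.0146] rows 2 each [-0.0005 -0.0001  0.0073]
turn [ 0.01 -0.05 -0.15] rows 1 each [ 0.01 -0.05 -0.15]
```

Slow descent, watching the force.

```bash
python3 -m creep '[{"tx":-0.0005,"ty":0,"tz":0.003,"rx":0,"ry":0,"rz":0},{"tx":0,"ty":0,"tz":0.003,"rx":0,"ry":0,"rz":0},{"tx":0,"ty":0,"tz":0.002,"rx":0,"ry":0,"rz":0},{"tx":0,"ty":0,"tz":0,"rx":0,"ry":0,"rz":0}]';python3 -m creep '[{"tx":0,"ty":0,"tz":0.002,"rx":0,"ry":0,"rz":0},{"tx":0,"ty":0,"tz":0.002,"rx":0,"ry":0,"rz":0},{"tx":0,"ty":0,"tz":0,"rx":0,"ry":0,"rz":0},{"tx":0,"ty":0,"tz":0,"rx":0,"ry":0,"rz":0}]'
```

```text
time_s: 13.2
tool_pos: [0.6051, 0.0219, 0.0527]
tool_rot: [180.0, 0.0, -1.7]
force: [-1.3, -0.1, -1.2]
grip_width: 0.0121
time_s: 13.7
tool_pos: [0.6053, 0.0219, 0.049]
tool_rot: [180.0, -0.0, -1.6]
force: [0.4, -0.6, -0.7]
grip_width: 0.0118
```

```bash
python3 -m creep '[{"tx":0,"ty":0,"tz":0.002,"rx":0,"ry":0,"rz":0},{"tx":0,"ty":0,"tz":0.0015,"rx":0,"ry":0,"rz":0},{"tx":0,"ty":0,"tz":0,"rx":0,"ry":0,"rz":0},{"tx":0,"ty":0,"tz":0,"rx":0,"ry":0,"rz":0}]';python3 -m creep '[{"tx":0,"ty":0,"tz":0,"rx":0,"ry":0,"rz":0},{"tx":0,"ty":0,"tz":0,"rx":0,"ry":0,"rz":0},{"tx":0,"ty":0,"tz":0,"rx":0,"ry":0,"rz":0}]' 0.03; python3 -m creep '[{"tx":0,"ty":0,"tz":-0.04,"rx":0,"ry":0,"rz":0},{"tx":0,"ty":0,"tz":-0.06,"rx":0,"ry":0,"rz":0},{"tx":-0.04,"ty":0.012,"tz":-0.06,"rx":0,"ry":0,"rz":0},{"tx":-0.04,"ty":0.03,"tz":-0.045,"rx":0,"ry":0,"rz":0},{"tx":0,"ty":0,"tz":0,"rx":0,"ry":0,"rz":0},{"tx":0,"ty":0,"tz":0,"rx":0,"ry":0,"rz":0}]'; python3 - <<'E'
from h import *
snap('wrist','w5',scale=1.5)
E
```

```text
time_s: 14.2
tool_pos: [0.6053, 0.022, 0.0455]
tool_rot: [180.0, 0.0, -1.6]
force: [-0.3, -0.2, -0.9]
grip_width: 0.0115
time_s: 14.58
tool_pos: [0.6054, 0.0219, 0.0457]
tool_rot: [180.0, -0.0, -1.6]
force: [-0.2, 0.2, 0.5]
grip_width: 0.0283
time_s: 15.32
tool_pos: [0.5328, -0.014, 0.2386]
tool_rot: [180.0, -0.0, -1.7]
force: [-0.7, -0.6, -0.5]
grip_width: 0.0305
```

View pics/w5.png

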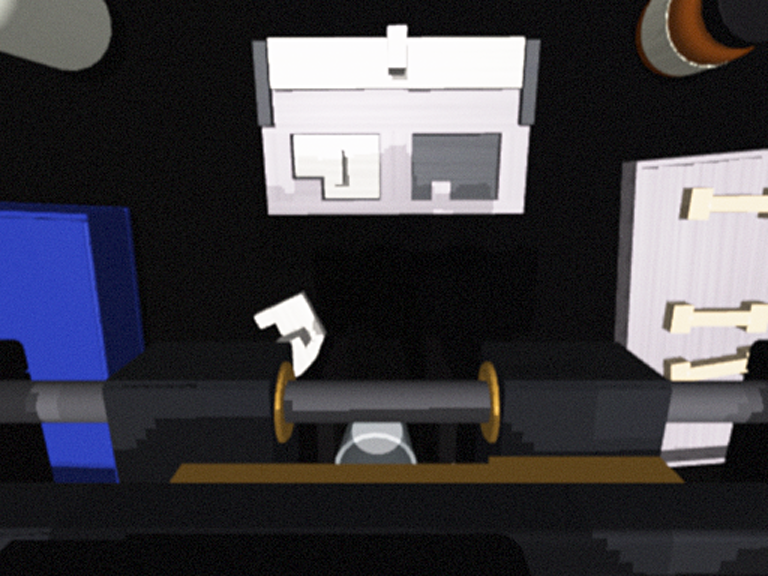

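```bash
python3 - <<'E'
from h import *
d=load('w5')
plan(0.496,-0.002,0.25,112.5)
cv2.imwrite('pics/w5a.png',cv2.resize(d['pixels'][20:150,160:365,::-1],None,fx=3.9,fy=3.9,interpolation=2))
st()
E
```

```text
tot [-0.037  -0.0105 -0.0122] rows 1 each [-0.037  -0.0105 -0.0122]
turn [-9.0000e-02  2.0000e-02 -1.1411e+02] rows 12 each [-0.01  0.   -9.51]
{'time_s': 15.375, 'qpos': [32.4079, 6.7644, -36.1455, 99.4595, 4.0847, 75.1716, -96.2129], 'tool_pos': [0.5327, -0.0136, 0.2377], 'tool_rot': [-179.9707, 0.069, -1.6141], 'force': [0.1588, 0.065, -0.3645], 'grip_width': 0.0299}
```

View pics/w5a.png

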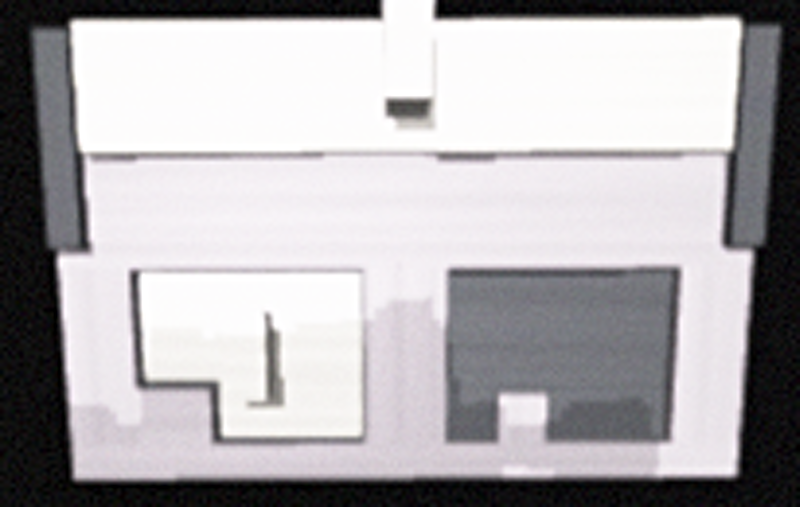

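```bash
python3 -m creep '[{"tx":-0.037,"ty":-0.0105,"tz":-0.012,"rx":0,"ry":0,"rz":0},{"tx":0,"ty":0,"tz":0,"rx":0,"ry":0,"rz":-9.5},{"tx":0,"ty":0,"tz":0,"rx":0,"ry":0,"rz":-9.5},{"tx":0,"ty":0,"tz":0,"rx":0,"ry":0,"rz":-9.5},{"tx":0,"ty":0,"tz":0,"rx":0,"ry":0,"rz":-9.5},{"tx":0,"ty":0,"tz":0,"rx":0,"ry":0,"rz":-9.5},{"tx":0,"ty":0,"tz":0,"rx":0,"ry":0,"rz":-9.5},{"tx":0,"ty":0,"tz":0,"rx":0,"ry":0,"rz":-9.5},{"tx":0,"ty":0,"tz":0,"rx":0,"ry":0,"rz":-9.5},{"tx":0,"ty":0,"tz":0,"rx":0,"ry":0,"rz":-9.5},{"tx":0,"ty":0,"tz":0,"rx":0,"ry":0,"rz":-9.5},{"tx":0,"ty":0,"tz":0,"rx":0,"ry":0,"rz":-9.5},{"tx":0,"ty":0,"tz":0,"rx":0,"ry":0,"rz":-9.5},{"tx":0,"ty":0,"tz":0,"rx":0,"ry":0,"rz":0},{"tx":0,"ty":0,"tz":0,"rx":0,"ry":0,"rz":0}]' 0.05; python3 - <<'E'
from h import *
st()
snap('wrist','w6',scale=1.5)
E
```

```text
time_s: 17.25
tool_pos: [0.4961, -0.002, 0.2498]
tool_rot: [-179.9, -0.1, 112.3]
force: [0.1, 0.3, 0.1]
grip_width: 0.05
{'time_s': 17.25, 'qpos': [34.706, 1.1551, -37.6214, 103.029, 0.6666, 76.1451, 19.1828], 'tool_pos': [0.4961, -0.002, 0.2498], 'tool_rot': [-179.9359, -0.0838, 112.2531], 'force': [0.0554, 0.3425, 0.0966], 'grip_width': 0.05}
```

View pics/w6.png

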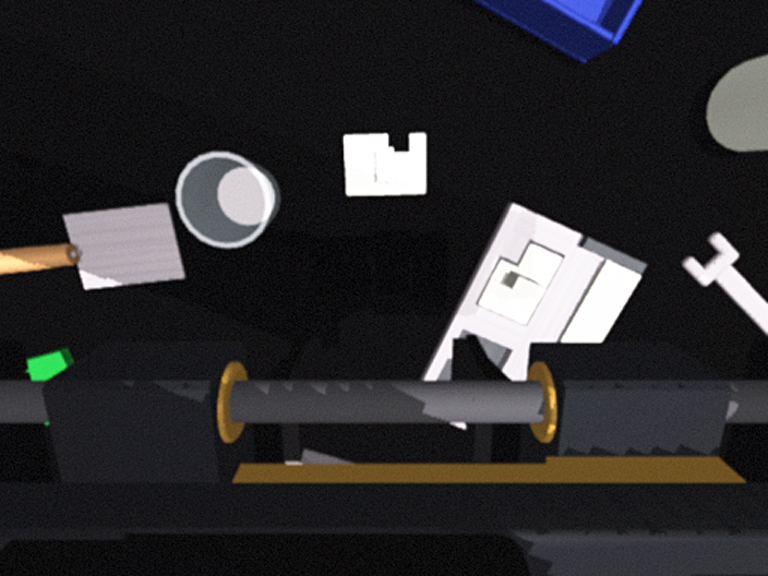

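Cover B is the white notched plate at about (385,163); the notch is at top right. It is the only white part with a notch.

```bash
python3 - <<'E'
from h import *
d=load('w6')
im=d['pixels'][82:136,222:292,::-1]
cv2.imwrite('pics/w6a.png',cv2.resize(im,None,fx=10,fy=10,interpolation=2))
E
```

```text
(no output)
```

View pics/w6a.png

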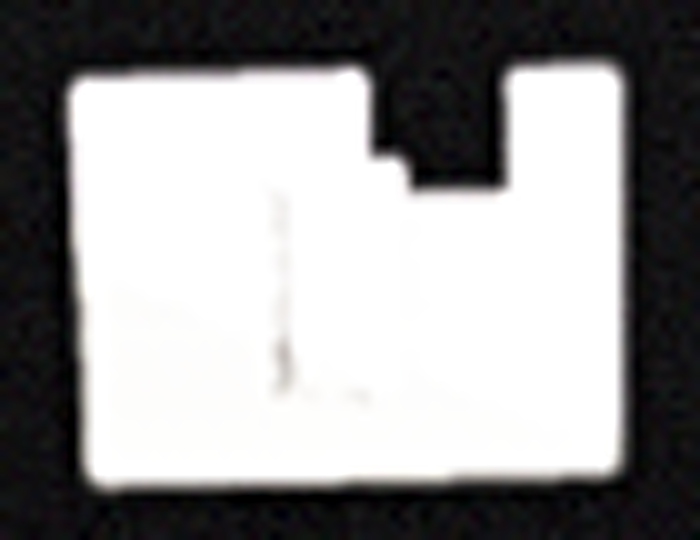

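```bash
python3 - <<'E'
from h import *
d=load('w6')
f=lambda u,v,z=.01:ray(d,222+(u-4.5)/10,82+(v-4.5)/10,z)[:2]
TL,TR,BR,BL=f(68,75),f(624,62),f(622,477),f(88,488)
print(TL,TR,BR,BL,[np.linalg.norm(a-b) for a,b in((TL,TR),(TR,BR),(BR,BL),(BL,TL))])
ang=lambda v:np.degrees(np.arctan2(v[1],v[0]))
print('y dir',ang(TR-TL)-90,ang(BR-BL)-90,'x dir',ang(TR-BR)-180,ang(TL-BL)-180, 'ctr',(TL+BR)/2,(TR+BL)/2)
c=[f(283,155,.036),f(408,155,.036),f(283,395,.036),f(408,395,.036)];print('tab',np.mean(c,0))
plan(*((TL+TR+BL+BR)/4),0.039)
E
```

```text
[0.42557611 0.07497674] [0.48589224 0.10120631] [0.50486108 0.05708171] [0.44484162 0.03111302] [np.float64(0.06577253153234648), np.float64(0.04802913480816794), np.float64(0.06539655093637171), np.float64(0.047908092356204204)]
y dir -66.49730092664674 -66.60325923009589 x dir -66.7374868434247 -66.28830402639515 ctr [0.4652186  0.06602922] [0.46536693 0.06615967]
tab [0.4648343  0.06602304]
tot [ 0.0746 -0.0025  0.211 ] rows 5 each [ 0.0149 -0.0005  0.0422]
```

```bash
python3 -m creep '[{"tx":0.025,"ty":-0.0008,"tz":0.05,"rx":0,"ry":0,"rz":0},{"tx":0.025,"ty":-0.0008,"tz":0.05,"rx":0,"ry":0,"rz":0},{"tx":0.0246,"ty":-0.0009,"tz":0.05,"rx":0,"ry":0,"rz":0},{"tx":0,"ty":0,"tz":0.03,"rx":0,"ry":0,"rz":-1.25},{"tx":0,"ty":0,"tz":0.02,"rx":0,"ry":0,"rz":0},{"tx":0,"ty":0,"tz":0.011,"rx":0,"ry":0,"rz":0},{"tx":0,"ty":0,"tz":0,"rx":0,"ry":0,"rz":0},{"tx":0,"ty":0,"tz":0,"rx":0,"ry":0,"rz":0}]' 0.05; python3 -m creep '[{"tx":0,"ty":0,"tz":0,"rx":0,"ry":0,"rz":0},{"tx":0,"ty":0,"tz":0,"rx":0,"ry":0,"rz":0},{"tx":0,"ty":0,"tz":0,"rx":0,"ry":0,"rz":0},{"tx":0,"ty":0,"tz":0,"rx":0,"ry":0,"rz":0},{"tx":0,"ty":0,"tz":0,"rx":0,"ry":0,"rz":0},{"tx":0,"ty":0,"tz":0,"rx":0,"ry":0,"rz":0},{"tx":0,"ty":0,"tz":0,"rx":0,"ry":0,"rz":0},{"tx":0,"ty":0,"tz":0,"rx":0,"ry":0,"rz":0}]' 0 25; python3 -m creep '[{"tx":0,"ty":0,"tz":-0.02,"rx":0,"ry":0,"rz":0},{"tx":0,"ty":0,"tz":-0.03,"rx":0,"ry":0,"rz":0},{"tx":0,"ty":0,"tz":-0.03,"rx":0,"ry":0,"rz":0},{"tx":0,"ty":0,"tz":0,"rx":0,"ry":0,"rz":0}]';  python3 - <<'E'
from h import *
plan(0.6028,-0.0698,0.12,178.5)
E
```

```text
time_s: 18.3
tool_pos: [0.4663, 0.0655, 0.0404]
tool_rot: [179.9, 0.0, 113.6]
force: [0.1, -0.1, -0.3]
grip_width: 0.0503
time_s: 19.3
tool_pos: [0.4656, 0.0655, 0.0397]
tool_rot: [180.0, 0.0, 113.6]
force: [0.2, 0.2, 0.5]
grip_width: 0.0118
time_s: 19.8
tool_pos: [0.467, 0.0656, 0.1214]
tool_rot: [179.8, 0.1, 113.6]
force: [0.7, -0.5, -1.2]
grip_width: 0.0121
tot [-0.1784  0.0702  0.0021] rows 4 each [-0.0446  0.0176  0.0005]
turn [  0.11   0.23 -64.91] rows 7 each [ 0.02  0.03 -9.27]
```

```bash
python3 -m creep '[{"tx":-0.0446,"ty":0.0176,"tz":0,"rx":0,"ry":0,"rz":0},{"tx":-0.0446,"ty":0.0176,"tz":0,"rx":0,"ry":0,"rz":0},{"tx":-0.0446,"ty":0.0176,"tz":0,"rx":0,"ry":0,"rz":0},{"tx":-0.0446,"ty":0.0176,"tz":0,"rx":0,"ry":0,"rz":0},{"tx":0,"ty":0,"tz":0,"rx":0,"ry":0,"rz":-9.27},{"tx":0,"ty":0,"tz":0,"rx":0,"ry":0,"rz":-9.27},{"tx":0,"ty":0,"tz":0,"rx":0,"ry":0,"rz":-9.27},{"tx":0,"ty":0,"tz":0,"rx":0,"ry":0,"rz":-9.27},{"tx":0,"ty":0,"tz":0,"rx":0,"ry":0,"rz":-9.27},{"tx":0,"ty":0,"tz":0,"rx":0,"ry":0,"rz":-9.27},{"tx":0,"ty":0,"tz":0,"rx":0,"ry":0,"rz":-9.27},{"tx":0,"ty":0,"tz":0,"rx":0,"ry":0,"rz":0},{"tx":0,"ty":0,"tz":0,"rx":0,"ry":0,"rz":0},{"tx":0,"ty":0,"tz":0,"rx":0,"ry":0,"rz":0}]'; python3 - <<'E'
from h import *
plan(0.6035,-0.0698,0.062,178.5,n=2)
snap('side','d7',(175,135,305,240),5)
E
```

```text
time_s: 21.55
tool_pos: [0.6013, -0.0698, 0.1193]
tool_rot: [-180.0, -0.0, 178.4]
force: [-0.2, 0.3, -0.8]
grip_width: 0.012
tot [-0.0023  0.      0.0573] rows 2 each [-0.0011  0.      0.0286]
turn [-0.01 -0.03 -0.09] rows 1 each [-0.01 -0.03 -0.09]
```

View pics/d7.png

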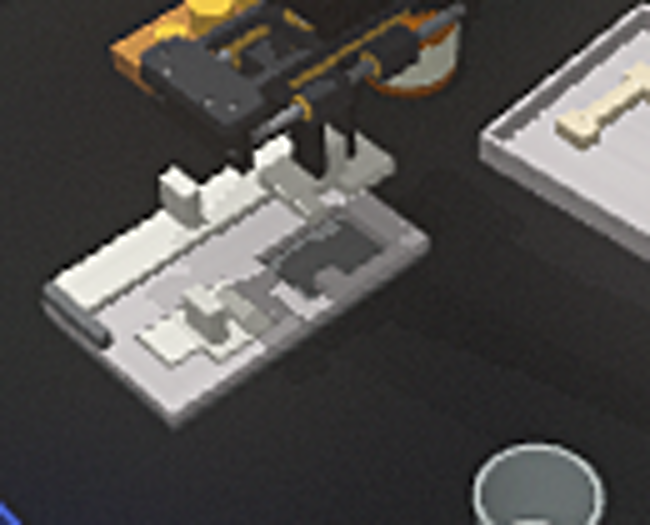

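```bash
python3 -m creep '[{"tx":-0.0011,"ty":0,"tz":0.029,"rx":0,"ry":0,"rz":0},{"tx":-0.0011,"ty":0,"tz":0.028,"rx":0,"ry":0,"rz":0},{"tx":0,"ty":0,"tz":0,"rx":0,"ry":0,"rz":0},{"tx":0,"ty":0,"tz":0,"rx":0,"ry":0,"rz":0},{"tx":0,"ty":0,"tz":0,"rx":0,"ry":0,"rz":0},{"tx":0,"ty":0,"tz":0,"rx":0,"ry":0,"rz":0}]'; python3 -m creep '[{"tx":0,"ty":0,"tz":0.003,"rx":0,"ry":0,"rz":0},{"tx":0,"ty":0,"tz":0,"rx":0,"ry":0,"rz":0},{"tx":0,"ty":0,"tz":0,"rx":0,"ry":0,"rz":0}]';python3 - <<'E'
from h import *
plan(0.6035,-0.0698,0.047,178.5,n=2)
E
```

```text
time_s: 22.35
tool_pos: [0.6043, -0.07, 0.0637]
tool_rot: [-180.0, 0.1, 178.5]
force: [-0.1, -0.3, -0.2]
grip_width: 0.0117
time_s: 22.72
tool_pos: [0.6036, -0.0699, 0.0596]
tool_rot: [-180.0, -0.0, 178.5]
force: [-0.7, -0.3, 0.9]
grip_width: 0.012
tot [0.0001 0.0001 0.0126] rows 2 each [0.     0.     0.0063]
turn [-0.   -0.01 -0.01] rows 1 each [-0.   -0.01 -0.01]
```

```bash
python3 -m creep '[{"tx":0,"ty":0,"tz":0.003,"rx":0,"ry":0,"rz":0},{"tx":0,"ty":0,"tz":0.003,"rx":0,"ry":0,"rz":0},{"tx":0,"ty":0,"tz":0.002,"rx":0,"ry":0,"rz":0},{"tx":0,"ty":0,"tz":0.002,"rx":0,"ry":0,"rz":0},{"tx":0,"ty":0,"tz":0,"rx":0,"ry":0,"rz":0},{"tx":0,"ty":0,"tz":0,"rx":0,"ry":0,"rz":0}]'
```

```text
time_s: 23.48
tool_pos: [0.6037, -0.0698, 0.0497]
tool_rot: [-180.0, 0.0, 178.5]
force: [0.1, 0.1, -1.2]
grip_width: 0.0114
```

```bash
python3 -m creep '[{"tx":0,"ty":0,"tz":0.002,"rx":0,"ry":0,"rz":0},{"tx":0,"ty":0,"tz":0.002,"rx":0,"ry":0,"rz":0},{"tx":0,"ty":0,"tz":0,"rx":0,"ry":0,"rz":0},{"tx":0,"ty":0,"tz":0,"rx":0,"ry":0,"rz":0}]';python3 -m creep '[{"tx":0,"ty":0,"tz":0,"rx":0,"ry":0,"rz":0},{"tx":0,"ty":0,"tz":0,"rx":0,"ry":0,"rz":0},{"tx":0,"ty":0,"tz":0,"rx":0,"ry":0,"rz":0}]' 0.03; python3 -m creep '[{"tx":0,"ty":0,"tz":-0.04,"rx":0,"ry":0,"rz":0},{"tx":0,"ty":0,"tz":-0.06,"rx":0,"ry":0,"rz":0},{"tx":-0.04,"ty":-0.02,"tz":-0.06,"rx":0,"ry":0,"rz":0},{"tx":-0.04,"ty":-0.02,"tz":-0.045,"rx":0,"ry":0,"rz":0},{"tx":0,"ty":0,"tz":0,"rx":0,"ry":0,"rz":0},{"tx":0,"ty":0,"tz":0,"rx":0,"ry":0,"rz":0}]'; python3 - <<'E'
from h import *
snap('wrist','w8',scale=1.5)
st()
d=load('w8')
cv2.imwrite('pics/w8a.png',cv2.resize(d['pixels'][50:200,160:360,::-1],None,fx=4,fy=4,interpolation=2))
E
```

```text
time_s: 23.98
tool_pos: [0.6037, -0.0699, 0.0457]
tool_rot: [-180.0, 0.0, 178.5]
force: [0.2, 0.6, 0.9]
grip_width: 0.0121
time_s: 24.35
tool_pos: [0.6037, -0.0698, 0.0456]
tool_rot: [-180.0, 0.0, 178.5]
force: [0.1, -0.0, -0.1]
grip_width: 0.0286
time_s: 25.1
tool_pos: [0.6748, -0.1076, 0.2391]
tool_rot: [180.0, -0.1, 178.5]
force: [-0.4, 0.3, -0.3]
grip_width: 0.0301
{'time_s': 25.15, 'qpos': [38.6519, 29.4441, -46.1935, 77.1606, 20.9383, 82.2133, 81.9481], 'tool_pos': [0.6743, -0.1073, 0.2385], 'tool_rot': [179.9721, -0.1658, 178.5616], 'force': [-0.288, 0.5004, 0.6243], 'grip_width': 0.03}
```

View pics/w8.png

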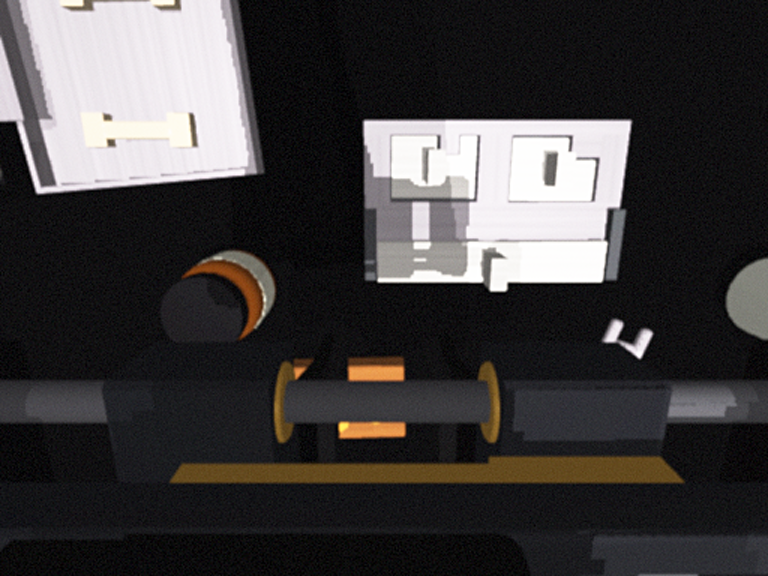

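View pics/w8a.png

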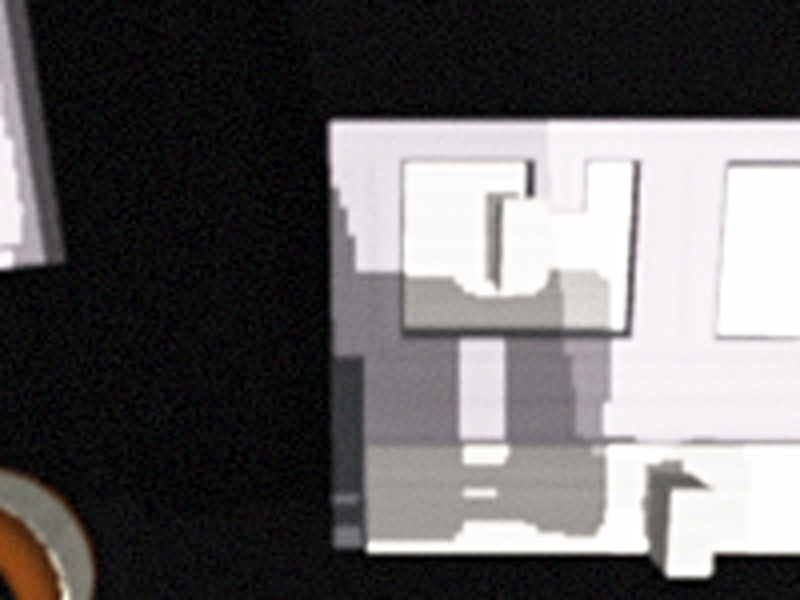

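```bash
python3 - <<'E'
from h import *
plan(0.676,-0.0257,0.10,178.5)
E
```

```text
tot [-1.000e-04  8.150e-02  1.385e-01] rows 3 each [-0.      0.0272  0.0462]
turn [ 0.03 -0.17  0.06] rows 1 each [ 0.03 -0.17  0.06]
```

```bash
python3 -m creep '[{"tx":0,"ty":0.027,"tz":0.036,"rx":0,"ry":0,"rz":0},{"tx":0,"ty":0.027,"tz":0.036,"rx":0,"ry":0,"rz":0},{"tx":0,"ty":0.0275,"tz":0.036,"rx":0,"ry":0,"rz":0},{"tx":0,"ty":0,"tz":0.036,"rx":0,"ry":0,"rz":0},{"tx":0,"ty":0,"tz":0.03,"rx":0,"ry":0,"rz":0},{"tx":0,"ty":0,"tz":0.01,"rx":0,"ry":0,"rz":0},{"tx":0,"ty":0,"tz":0,"rx":0,"ry":0,"rz":0},{"tx":0,"ty":0,"tz":0,"rx":0,"ry":0,"rz":0}]' 0.03; python3 -m creep '[{"tx":0,"ty":0,"tz":0,"rx":0,"ry":0,"rz":0},{"tx":0,"ty":0,"tz":0,"rx":0,"ry":0,"rz":0},{"tx":0,"ty":0,"tz":0,"rx":0,"ry":0,"rz":0},{"tx":0,"ty":0,"tz":0,"rx":0,"ry":0,"rz":0},{"tx":0,"ty":0,"tz":0,"rx":0,"ry":0,"rz":0},{"tx":0,"ty":0,"tz":0,"rx":0,"ry":0,"rz":0}]' 0 25
```

```text
time_s: 26.15
tool_pos: [0.6783, -0.0266, 0.0575]
tool_rot: [-180.0, 0.1, 178.5]
force: [-0.0, 0.2, -0.4]
grip_width: 0.0305
time_s: 26.9
tool_pos: [0.6781, -0.0248, 0.0568]
tool_rot: [179.9, 0.1, 178.6]
force: [-0.3, 5.0, 3.3]
grip_width: 0.0119
```

```bash
python3 -m creep '[{"tx":0.006,"ty":0,"tz":0,"rx":0,"ry":0,"rz":0},{"tx":0.006,"ty":0,"tz":0,"rx":0,"ry":0,"rz":0},{"tx":0.006,"ty":0,"tz":0,"rx":0,"ry":0,"rz":0},{"tx":0.006,"ty":0,"tz":0,"rx":0,"ry":0,"rz":0},{"tx":0.006,"ty":0,"tz":0,"rx":0,"ry":0,"rz":0},{"tx":0.004,"ty":0,"tz":0,"rx":0,"ry":0,"rz":0},{"tx":0,"ty":0,"tz":0,"rx":0,"ry":0,"rz":0},{"tx":0,"ty":0,"tz":0,"rx":0,"ry":0,"rz":0},{"tx":0,"ty":0,"tz":0,"rx":0,"ry":0,"rz":0}]'; python3 -m creep '[{"tx":0.0015,"ty":0,"tz":0,"rx":0,"ry":0,"rz":0},{"tx":0,"ty":0,"tz":0,"rx":0,"ry":0,"rz":0},{"tx":0,"ty":0,"tz":0,"rx":0,"ry":0,"rz":0}]';python3 -m creep '[{"tx":0.0015,"ty":0,"tz":0,"rx":0,"ry":0,"rz":0},{"tx":0,"ty":0,"tz":0,"rx":0,"ry":0,"rz":0},{"tx":0,"ty":0,"tz":0,"rx":0,"ry":0,"rz":0}]'
```

```text
time_s: 28.02
tool_pos: [0.6442, -0.024, 0.0568]
tool_rot: [179.9, 0.1, 178.6]
force: [-0.6, 5.5, 4.1]
grip_width: 0.0118
time_s: 28.4
tool_pos: [0.6431, -0.0239, 0.0568]
tool_rot: [179.9, 0.1, 178.6]
force: [1.4, 5.3, 2.6]
grip_width: 0.012
time_s: 28.78
tool_pos: [0.6416, -0.0239, 0.0568]
tool_rot: [179.9, 0.1, 178.6]
force: [2.2, 5.0, 2.7]
grip_width: 0.0118
```

```bash
python3 -m creep '[{"tx":0.0015,"ty":0,"tz":0,"rx":0,"ry":0,"rz":0},{"tx":0,"ty":0,"tz":0,"rx":0,"ry":0,"rz":0},{"tx":0,"ty":0,"tz":0,"rx":0,"ry":0,"rz":0}]';python3 -m creep '[{"tx":0.0015,"ty":0,"tz":0,"rx":0,"ry":0,"rz":0},{"tx":0,"ty":0,"tz":0,"rx":0,"ry":0,"rz":0},{"tx":0,"ty":0,"tz":0,"rx":0,"ry":0,"rz":0}]';python3 -m creep '[{"tx":0.0015,"ty":0,"tz":0,"rx":0,"ry":0,"rz":0},{"tx":0,"ty":0,"tz":0,"rx":0,"ry":0,"rz":0},{"tx":0,"ty":0,"tz":0,"rx":0,"ry":0,"rz":0}]'
```

```text
time_s: 29.15
tool_pos: [0.6409, -0.0239, 0.0568]
tool_rot: [179.9, 0.2, 178.5]
force: [4.4, 6.1, -0.0]
grip_width: 0.0117
time_s: 29.52
tool_pos: [0.6408, -0.0239, 0.0569]
tool_rot: [179.8, 0.4, 178.5]
force: [8.4, 5.8, -2.5]
grip_width: 0.0119
time_s: 29.9
tool_pos: [0.6406, -0.0239, 0.0569]
tool_rot: [179.8, 0.6, 178.5]
force: [11.9, 6.3, -5.2]
grip_width: 0.0118
```

```bash
python3 -m creep '[{"tx":-0.0025,"ty":0,"tz":0,"rx":0,"ry":0,"rz":0},{"tx":0,"ty":0,"tz":0,"rx":0,"ry":0,"rz":0}]';python3 -m creep '[{"tx":0,"ty":0,"tz":0,"rx":0,"ry":0,"rz":0},{"tx":0,"ty":0,"tz":0,"rx":0,"ry":0,"rz":0},{"tx":0,"ty":0,"tz":0,"rx":0,"ry":0,"rz":0}]' 0.03; python3 -m creep '[{"tx":0,"ty":0,"tz":-0.04,"rx":0,"ry":0,"rz":0},{"tx":0,"ty":0,"tz":-0.06,"rx":0,"ry":0,"rz":0},{"tx":-0.02,"ty":0,"tz":-0.06,"rx":0,"ry":0,"rz":0},{"tx":-0.02,"ty":0,"tz":-0.045,"rx":0,"ry":0,"rz":0},{"tx":0,"ty":0,"tz":0,"rx":0,"ry":0,"rz":0},{"tx":0,"ty":0,"tz":0,"rx":0,"ry":0,"rz":0}]'; python3 - <<'E'
from h import *
snap('wrist','w9');snap('scene','s9')
d=load('w9')
cv2.imwrite('pics/w9a.png',cv2.resize(d['pixels'][50:200,160:360,::-1],None,fx=4,fy=4,interpolation=2))
E
```

```text
time_s: 30.15
tool_pos: [0.6408, -0.0239, 0.0569]
tool_rot: [179.8, 0.3, 178.5]
force: [5.0, 6.3, 1.2]
grip_width: 0.012
time_s: 30.52
tool_pos: [0.638, -0.0272, 0.0555]
tool_rot: [-179.9, -0.1, 178.4]
force: [-0.9, 0.0, -0.8]
grip_width: 0.028
time_s: 31.28
tool_pos: [0.6776, -0.0272, 0.2591]
tool_rot: [-180.0, -0.1, 178.5]
force: [0.6, 0.1, -0.3]
grip_width: 0.0302
```

View pics/w9a.png

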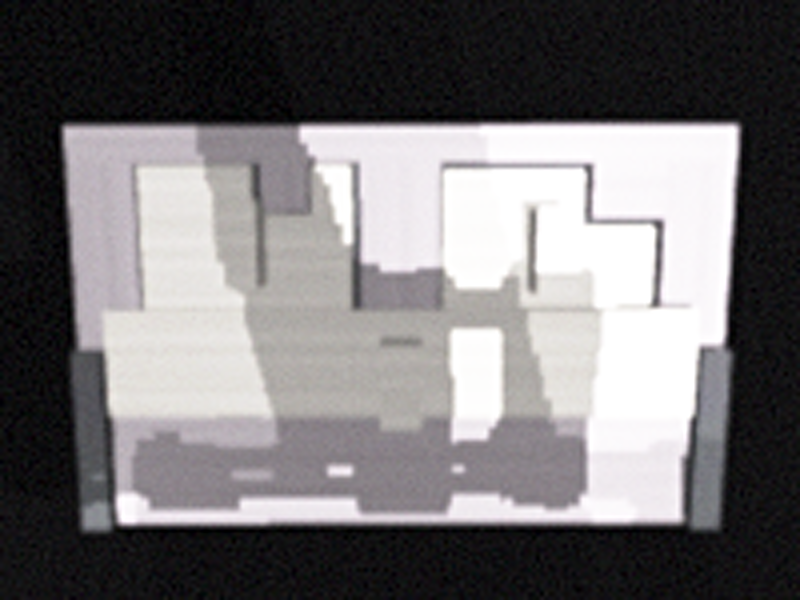

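```bash
python3 - <<'E'
from h import *
d=load('w9')
f=lambda u,v,z:np.round(ray(d,160+(u-1.5)/4,50+(v-1.5)/4,z)[:2],4)
print('bed near',f(63,123,.016),f(740,123,.016),'bar near',f(105,309,.0235),f(690,307,.0235),'bar far',f(112,415,.0235),'bed far',f(118,523,.016),f(685,525,.016))
plan(0.52,-0.29,0.26,90)
st()
E
```

```text
bed near [ 0.5657 -0.1225] [0.5711 0.078 ] bar near [ 0.6195 -0.1132] [0.6236 0.0635] bar far [ 0.6515 -0.1139] bed far [ 0.6872 -0.1167] [0.6928 0.0663]
tot [ 0.1501 -0.2668 -0.001 ] rows 6 each [ 0.025  -0.0445 -0.0002]
turn [-0.19 -0.13 88.48] rows 9 each [-0.02 -0.01  9.83]
{'time_s': 31.375, 'qpos': [32.9248, 28.6948, -47.7601, 76.2783, 20.9327, 84.1555, 75.085], 'tool_pos': [0.6771, -0.0272, 0.2583], 'tool_rot': [-179.9571, -0.2064, 178.4816], 'force': [-0.0724, 0.0069, -0.517], 'grip_width': 0.0299}
```

```bash
python3 -m creep '[{"tx":0.025,"ty":-0.046,"tz":0,"rx":0,"ry":0,"rz":0},{"tx":0.025,"ty":-0.046,"tz":0,"rx":0,"ry":0,"rz":0},{"tx":0.025,"ty":-0.046,"tz":0,"rx":0,"ry":0,"rz":0},{"tx":0.025,"ty":-0.046,"tz":-0.01,"rx":0,"ry":0,"rz":0},{"tx":0.025,"ty":-0.046,"tz":-0.01,"rx":0,"ry":0,"rz":0},{"tx":0.025,"ty":-0.046,"tz":0,"rx":0,"ry":0,"rz":0},{"tx":0,"ty":0,"tz":0,"rx":0,"ry":0,"rz":9.85},{"tx":0,"ty":0,"tz":0,"rx":0,"ry":0,"rz":9.85},{"tx":0,"ty":0,"tz":0,"rx":0,"ry":0,"rz":9.85},{"tx":0,"ty":0,"tz":0,"rx":0,"ry":0,"rz":9.85},{"tx":0,"ty":0,"tz":0,"rx":0,"ry":0,"rz":9.85},{"tx":0,"ty":0,"tz":0,"rx":0,"ry":0,"rz":9.85},{"tx":0,"ty":0,"tz":0,"rx":0,"ry":0,"rz":9.85},{"tx":0,"ty":0,"tz":0,"rx":0,"ry":0,"rz":9.85},{"tx":0,"ty":0,"tz":0,"rx":0,"ry":0,"rz":9.7},{"tx":0,"ty":0,"tz":0,"rx":0,"ry":0,"rz":0},{"tx":0,"ty":0,"tz":0,"rx":0,"ry":0,"rz":0}]' 0.03; python3 - <<'E'
from h import *
snap('wrist','w10',scale=1.5)
st()
E
```

```text
time_s: 33.5
tool_pos: [0.5206, -0.2985, 0.2796]
tool_rot: [-179.9, -0.0, 90.1]
force: [-0.5, 0.7, -0.9]
grip_width: 0.03
{'time_s': 33.55, 'qpos': [55.5583, 14.3548, -33.867, 86.7996, 8.0364, 81.3462, 21.4116], 'tool_pos': [0.5208, -0.2986, 0.2798], 'tool_rot': [-179.9459, -0.0194, 90.1095], 'force': [0.0818, -0.2673, -0.1258], 'grip_width': 0.0301}
```

View pics/w10.png

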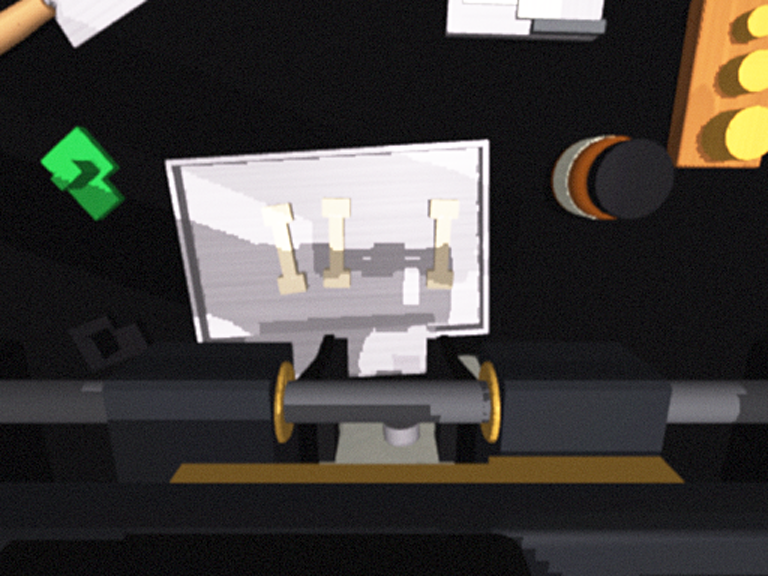

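```bash
python3 - <<'E'
from h import *
d=load('w10')
f=lambda u,v,z:ray(d,u/1.5,v/1.5,z)[:2]
for a,b in (((278,211),(292,284)),((336,207),(337,280)),((443,208),(440,279))):
    p,q=f(*a,.016),f(*b,.016); print(np.round(p,4),np.round(q,4),np.round((p+q)/2,4),np.degrees(np.arctan2(*(p-q)[::-1])))
print('tray',f(167,161,.022),f(488,141,.022),f(488,332,.022))
s=load('scene0')
m=cv2.inRange(s['pixels'],(0,0,60),(70,80,255))
E
```

```text
[ 0.4241 -0.2641] [ 0.4329 -0.3301] [ 0.4285 -0.2971] 97.58771070446268
[ 0.475  -0.2605] [ 0.4742 -0.3262] [ 0.4746 -0.2934] 89.24498978681055
[ 0.5686 -0.2611] [ 0.5681 -0.325 ] [ 0.5683 -0.2931] 89.56643395472645
tray [ 0.33488983 -0.22226145] [ 0.60320569 -0.20572251] [ 0.61354437 -0.37400839]
```

```bash
python3 - <<'E'
from h import *
plan(0.568,-0.293,0.032,89.6,n=5)
E
```

```text
tot [0.0055 0.0475 0.2478] rows 5 each [0.0011 0.0095 0.0496]
turn [-0.05 -0.02  0.51] rows 1 each [-0.05 -0.02  0.51]
```

```bash
python3 -m creep '[{"tx":0.002,"ty":0.016,"tz":0.05,"rx":0,"ry":0,"rz":0.5},{"tx":0.002,"ty":0.016,"tz":0.05,"rx":0,"ry":0,"rz":0},{"tx":0.0015,"ty":0.0155,"tz":0.05,"rx":0,"ry":0,"rz":0},{"tx":0,"ty":0,"tz":0.04,"rx":0,"ry":0,"rz":0},{"tx":0,"ty":0,"tz":0.03,"rx":0,"ry":0,"rz":0},{"tx":0,"ty":0,"tz":0.016,"rx":0,"ry":0,"rz":0},{"tx":0,"ty":0,"tz":0.011,"rx":0,"ry":0,"rz":0},{"tx":0,"ty":0,"tz":0,"rx":0,"ry":0,"rz":0},{"tx":0,"ty":0,"tz":0,"rx":0,"ry":0,"rz":0}]' 0.026; python3 -m creep '[{"tx":0,"ty":0,"tz":0,"rx":0,"ry":0,"rz":0},{"tx":0,"ty":0,"tz":0,"rx":0,"ry":0,"rz":0},{"tx":0,"ty":0,"tz":0,"rx":0,"ry":0,"rz":0},{"tx":0,"ty":0,"tz":0,"rx":0,"ry":0,"rz":0},{"tx":0,"ty":0,"tz":0,"rx":0,"ry":0,"rz":0}]' 0 25;  python3 -m creep '[{"tx":0,"ty":0,"tz":-0.04,"rx":0,"ry":0,"rz":0},{"tx":0,"ty":0,"tz":-0.06,"rx":0,"ry":0,"rz":0},{"tx":0,"ty":0,"tz":-0.06,"rx":0,"ry":0,"rz":0},{"tx":0,"ty":0,"tz":0,"rx":0,"ry":0,"rz":0}]'; python3 - <<'E'
from h import *
plan(0.54,0.27,0.20,n=11)
snap('scene','s11',scale=1.5)
E
```

```text
time_s: 34.67
tool_pos: [0.5695, -0.2939, 0.0347]
tool_rot: [179.9, 0.1, 89.5]
force: [0.3, -0.0, 0.5]
grip_width: 0.0263
time_s: 35.3
tool_pos: [0.569, -0.2937, 0.034]
tool_rot: [180.0, 0.0, 89.5]
force: [-0.2, 0.1, 5.2]
grip_width: 0.0115
time_s: 35.8
tool_pos: [0.5717, -0.2943, 0.1991]
tool_rot: [179.5, 0.3, 89.5]
force: [0.9, -0.2, -0.6]
grip_width: 0.0115
tot [ 0.5639 -0.0367 -0.0039] rows 11 each [ 0.0513 -0.0033 -0.0004]
```

View pics/s11.png

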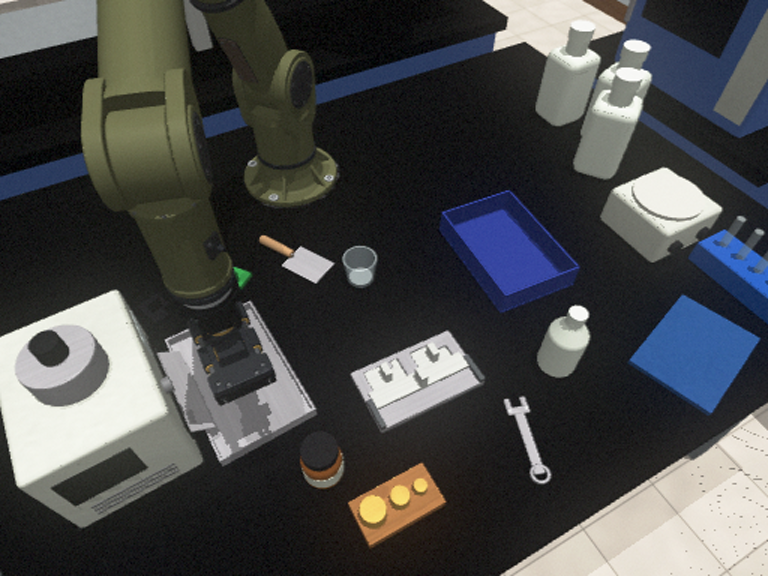

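```bash
python3 - <<'E'
from h import *
s=load('s11');d=load('side0')
for q in((441,218),(511,192),(578,266),(505,308)): print(ray(s,q[0]/1.5,q[1]/1.5,.055)[:2])
for q in((115,269),(173,235),(231,295),(177,344)): print('side',ray(d,*q,.055)[:2])
E
```

```text
[0.35106997 0.20307189]
[0.35581474 0.38023512]
[0.59113895 0.36285941]
[0.60583701 0.17843506]
side [0.58598055 0.36353141]
side [0.5677126 0.2011153]
side [0.3353476  0.21213312]
side [0.33219374 0.37214637]
```

```bash
python3 -m creep '[{"tx":0.048,"ty":-0.0047,"tz":0,"rx":0,"ry":0,"rz":0},{"tx":0.048,"ty":-0.0047,"tz":0,"rx":0,"ry":0,"rz":0},{"tx":0.048,"ty":-0.0047,"tz":0,"rx":0,"ry":0,"rz":0},{"tx":0.048,"ty":-0.0047,"tz":0,"rx":0,"ry":0,"rz":0},{"tx":0.048,"ty":-0.0047,"tz":0,"rx":0,"ry":0,"rz":0},{"tx":0.048,"ty":-0.0047,"tz":0,"rx":0,"ry":0,"rz":0},{"tx":0.048,"ty":-0.0047,"tz":0,"rx":0,"ry":0,"rz":0},{"tx":0.048,"ty":-0.0047,"tz":0,"rx":0,"ry":0,"rz":0},{"tx":0.048,"ty":-0.0047,"tz":0,"rx":0,"ry":0,"rz":0},{"tx":0.048,"ty":-0.0047,"tz":0,"rx":0,"ry":0,"rz":0},{"tx":0.048,"ty":-0.0047,"tz":0,"rx":0,"ry":0,"rz":0},{"tx":0.048,"ty":-0.0047,"tz":0,"rx":0,"ry":0,"rz":0},{"tx":0,"ty":0,"tz":0,"rx":0,"ry":0,"rz":0},{"tx":0,"ty":0,"tz":0,"rx":0,"ry":0,"rz":0}]'; python3 - <<'E'
from h import *
plan(0.52,0.284,0.05,89.5,n=3)
snap('side','d12',scale=1.5)
st()
E
```

```text
time_s: 37.6
tool_pos: [0.5168, 0.2819, 0.1915]
tool_rot: [-179.8, 0.1, 89.5]
force: [0.1, -1.0, -1.0]
grip_width: 0.0114
tot [0.0023 0.0036 0.1414] rows 3 each [0.0008 0.0012 0.0471]
turn [-0.16  0.11  0.  ] rows 1 each [-0.16  0.11  0.  ]
{'time_s': 37.65, 'qpos': [10.6943, 19.8865, -50.7016, 94.8733, 15.9908, 73.0335, -43.6889], 'tool_pos': [0.5174, 0.2812, 0.1918], 'tool_rot': [-179.8826, 0.1145, 89.4074], 'force': [-0.1066, -0.1305, 0.1763], 'grip_width': 0.012}
```

View pics/d12.png

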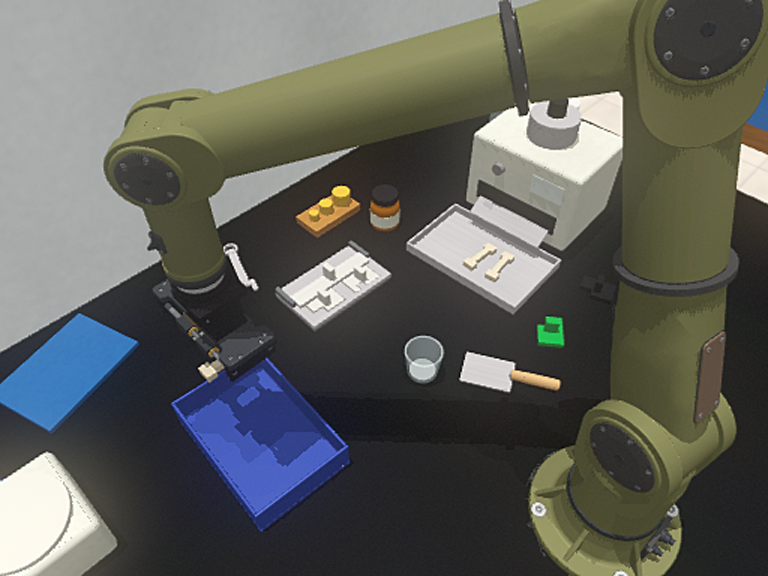

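```bash
python3 -m creep '[{"tx":0,"ty":0,"tz":0.05,"rx":0,"ry":0,"rz":0},{"tx":0,"ty":0,"tz":0.05,"rx":0,"ry":0,"rz":0},{"tx":0,"ty":0,"tz":0.03,"rx":0,"ry":0,"rz":0},{"tx":0,"ty":0,"tz":0.014,"rx":0,"ry":0,"rz":0},{"tx":0,"ty":0,"tz":0,"rx":0,"ry":0,"rz":0},{"tx":0,"ty":0,"tz":0,"rx":0,"ry":0,"rz":0}]'; python3 -m creep '[{"tx":0,"ty":0,"tz":0,"rx":0,"ry":0,"rz":0},{"tx":0,"ty":0,"tz":0,"rx":0,"ry":0,"rz":0},{"tx":0,"ty":0,"tz":0,"rx":0,"ry":0,"rz":0}]' 0.03; python3 -m creep '[{"tx":0,"ty":0,"tz":-0.05,"rx":0,"ry":0,"rz":0},{"tx":0,"ty":0,"tz":-0.05,"rx":0,"ry":0,"rz":0},{"tx":0,"ty":0,"tz":-0.05,"rx":0,"ry":0,"rz":0},{"tx":0,"ty":0,"tz":0,"rx":0,"ry":0,"rz":0}]';  python3 - <<'E'
from h import *
plan(0.4746,-0.293,0.19,89.3,n=12)
snap('wrist','w13',scale=1.5)
snap('side','d13',scale=1.5)
E
```

```text
time_s: 38.4
tool_pos: [0.5185, 0.2833, 0.0508]
tool_rot: [179.9, -0.0, 89.5]
force: [-0.1, -0.1, -0.4]
grip_width: 0.0118
time_s: 38.78
tool_pos: [0.5176, 0.2831, 0.0498]
tool_rot: [180.0, -0.0, 89.5]
force: [-0.4, -0.5, -0.2]
grip_width: 0.0286
time_s: 39.28
tool_pos: [0.5194, 0.2849, 0.204]
tool_rot: [179.6, -0.2, 89.5]
force: [1.0, 0.2, -0.8]
grip_width: 0.0301
tot [-0.5783 -0.0398  0.0119] rows 12 each [-0.0482 -0.0033  0.001 ]
turn [ 0.44 -0.18  0.2 ] rows 1 each [ 0.44 -0.18  0.2 ]
```

View pics/w13.png

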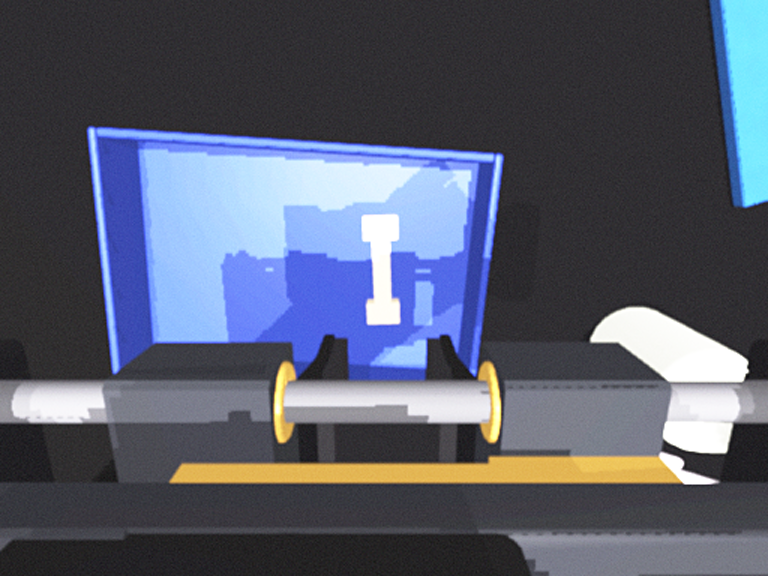

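View pics/d13.png

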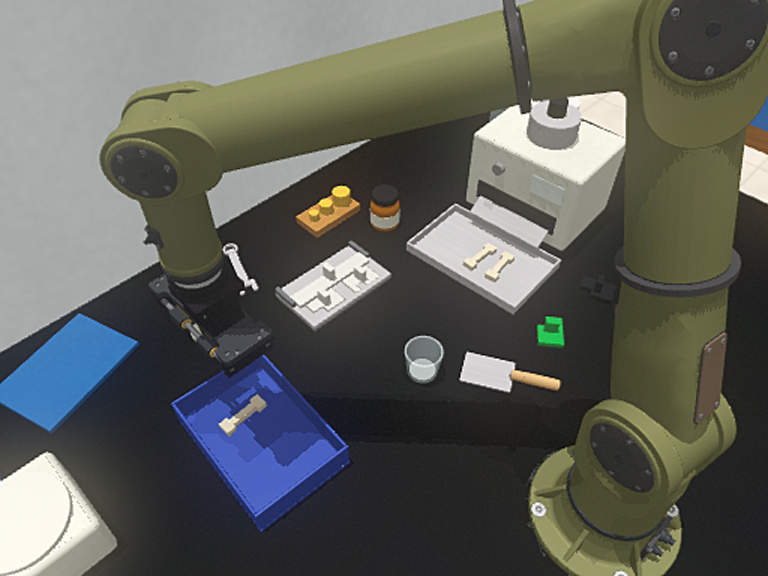

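```bash
python3 -m creep '[{"tx":-0.0482,"ty":-0.0033,"tz":0.001,"rx":0,"ry":0,"rz":0},{"tx":-0.0482,"ty":-0.0033,"tz":0.001,"rx":0,"ry":0,"rz":0},{"tx":-0.0482,"ty":-0.0033,"tz":0.001,"rx":0,"ry":0,"rz":0},{"tx":-0.0482,"ty":-0.0033,"tz":0.001,"rx":0,"ry":0,"rz":0},{"tx":-0.0482,"ty":-0.0033,"tz":0.001,"rx":0,"ry":0,"rz":0},{"tx":-0.0482,"ty":-0.0033,"tz":0.001,"rx":0,"ry":0,"rz":0},{"tx":-0.0482,"ty":-0.0033,"tz":0.001,"rx":0,"ry":0,"rz":0},{"tx":-0.0482,"ty":-0.0033,"tz":0.001,"rx":0,"ry":0,"rz":0},{"tx":-0.0482,"ty":-0.0033,"tz":0.001,"rx":0,"ry":0,"rz":0},{"tx":-0.0482,"ty":-0.0033,"tz":0.001,"rx":0,"ry":0,"rz":0},{"tx":-0.0482,"ty":-0.0033,"tz":0.001,"rx":0,"ry":0,"rz":0},{"tx":-0.0482,"ty":-0.0033,"tz":0.001,"rx":0,"ry":0,"rz":0.2},{"tx":0,"ty":0,"tz":0,"rx":0,"ry":0,"rz":0},{"tx":0,"ty":0,"tz":0,"rx":0,"ry":0,"rz":0}]' 0.026;  python3 - <<'E'
from h import *
plan(0.4746,-0.293,0.033,89.3,n=3)
E
```

```text
time_s: 41.12
tool_pos: [0.4721, -0.2938, 0.1858]
tool_rot: [-179.9, -0.1, 89.3]
force: [-0.0, 0.1, 0.5]
grip_width: 0.0259
tot [0.0005 0.0028 0.1528] rows 3 each [0.0002 0.0009 0.0509]
turn [-0.12 -0.14  0.01] rows 1 each [-0.12 -0.14  0.01]
```

```bash
python3 -m creep '[{"tx":0.0005,"ty":0.001,"tz":0.05,"rx":0,"ry":0,"rz":0},{"tx":0,"ty":0.001,"tz":0.05,"rx":0,"ry":0,"rz":0},{"tx":0,"ty":0,"tz":0.03,"rx":0,"ry":0,"rz":0},{"tx":0,"ty":0,"tz":0.016,"rx":0,"ry":0,"rz":0},{"tx":0,"ty":0,"tz":0.006,"rx":0,"ry":0,"rz":0},{"tx":0,"ty":0,"tz":0,"rx":0,"ry":0,"rz":0},{"tx":0,"ty":0,"tz":0,"rx":0,"ry":0,"rz":0}]' 0.026; python3 -m creep '[{"tx":0,"ty":0,"tz":0,"rx":0,"ry":0,"rz":0},{"tx":0,"ty":0,"tz":0,"rx":0,"ry":0,"rz":0},{"tx":0,"ty":0,"tz":0,"rx":0,"ry":0,"rz":0},{"tx":0,"ty":0,"tz":0,"rx":0,"ry":0,"rz":0},{"tx":0,"ty":0,"tz":0,"rx":0,"ry":0,"rz":0}]' 0 25;  python3 -m creep '[{"tx":0,"ty":0,"tz":-0.04,"rx":0,"ry":0,"rz":0},{"tx":0,"ty":0,"tz":-0.06,"rx":0,"ry":0,"rz":0},{"tx":0,"ty":0,"tz":-0.06,"rx":0,"ry":0,"rz":0},{"tx":0,"ty":0,"tz":0,"rx":0,"ry":0,"rz":0}]'; python3 - <<'E'
from h import *
plan(0.465,0.284,0.20,89.5,n=12)
E
```

```text
time_s: 42.0
tool_pos: [0.4756, -0.295, 0.0367]
tool_rot: [179.9, 0.1, 89.3]
force: [-0.9, -0.5, 0.4]
grip_width: 0.0258
time_s: 42.62
tool_pos: [0.4749, -0.2948, 0.0359]
tool_rot: [180.0, 0.0, 89.3]
force: [-0.9, 0.4, 4.6]
grip_width: 0.0115
time_s: 43.12
tool_pos: [0.4776, -0.2958, 0.2006]
tool_rot: [179.5, 0.3, 89.3]
force: [0.9, -0.2, -0.8]
grip_width: 0.0113
tot [ 0.5796 -0.0197 -0.003 ] rows 12 each [ 0.0483 -0.0016 -0.0002]
turn [ 0.46  0.34 -0.21] rows 1 each [ 0.46  0.34 -0.21]
```

```bash
python3 -m creep '[{"tx":0.048,"ty":-0.0015,"tz":0,"rx":0,"ry":0,"rz":0},{"tx":0.048,"ty":-0.0015,"tz":0,"rx":0,"ry":0,"rz":0},{"tx":0.048,"ty":-0.0015,"tz":0,"rx":0,"ry":0,"rz":0},{"tx":0.048,"ty":-0.0015,"tz":0,"rx":0,"ry":0,"rz":0},{"tx":0.048,"ty":-0.0015,"tz":0,"rx":0,"ry":0,"rz":0},{"tx":0.048,"ty":-0.0015,"tz":0,"rx":0,"ry":0,"rz":0},{"tx":0.048,"ty":-0.0015,"tz":0,"rx":0,"ry":0,"rz":0},{"tx":0.048,"ty":-0.0015,"tz":0,"rx":0,"ry":0,"rz":0},{"tx":0.048,"ty":-0.0015,"tz":0,"rx":0,"ry":0,"rz":0},{"tx":0.048,"ty":-0.0015,"tz":0,"rx":0,"ry":0,"rz":0},{"tx":0.048,"ty":-0.0015,"tz":0,"rx":0,"ry":0,"rz":0},{"tx":0.048,"ty":-0.0015,"tz":0,"rx":0,"ry":0,"rz":0},{"tx":0,"ty":0,"tz":0,"rx":0,"ry":0,"rz":0},{"tx":0,"ty":0,"tz":0,"rx":0,"ry":0,"rz":0}]'
```

```text
time_s: 44.88
tool_pos: [0.4633, 0.2809, 0.1941]
tool_rot: [-179.9, 0.1, 89.3]
force: [0.5, -0.3, -1.0]
grip_width: 0.0114
```

```bash
python3 -m creep '[{"tx":0,"ty":0,"tz":0.05,"rx":0,"ry":0,"rz":0},{"tx":0,"ty":0,"tz":0.05,"rx":0,"ry":0,"rz":0},{"tx":0,"ty":0,"tz":0.03,"rx":0,"ry":0,"rz":0},{"tx":0,"ty":0,"tz":0.014,"rx":0,"ry":0,"rz":0},{"tx":0,"ty":0,"tz":0,"rx":0,"ry":0,"rz":0},{"tx":0,"ty":0,"tz":0,"rx":0,"ry":0,"rz":0}]'; python3 -m creep '[{"tx":0,"ty":0,"tz":0,"rx":0,"ry":0,"rz":0},{"tx":0,"ty":0,"tz":0,"rx":0,"ry":0,"rz":0},{"tx":0,"ty":0,"tz":0,"rx":0,"ry":0,"rz":0}]' 0.03; python3 -m creep '[{"tx":0,"ty":0,"tz":-0.05,"rx":0,"ry":0,"rz":0},{"tx":0,"ty":0,"tz":-0.05,"rx":0,"ry":0,"rz":0},{"tx":0,"ty":0,"tz":-0.05,"rx":0,"ry":0,"rz":0},{"tx":0,"ty":0,"tz":0,"rx":0,"ry":0,"rz":0}]';  python3 - <<'E'
from h import *
plan(0.4285,-0.297,0.19,97.5,n=12)
snap('wrist','w14',scale=1)
snap('side','d14',scale=1.5)
E
```

```text
time_s: 45.62
tool_pos: [0.4649, 0.2819, 0.0527]
tool_rot: [179.9, -0.0, 89.3]
force: [0.3, 0.6, 0.3]
grip_width: 0.0112
time_s: 46.0
tool_pos: [0.464, 0.2817, 0.0517]
tool_rot: [180.0, -0.0, 89.3]
force: [0.1, 0.0, -0.7]
grip_width: 0.0284
time_s: 46.5
tool_pos: [0.4658, 0.2834, 0.2055]
tool_rot: [179.6, -0.2, 89.3]
force: [-0.3, -1.1, -0.9]
grip_width: 0.0301
tot [-0.5809 -0.0302  0.0137] rows 12 each [-0.0484 -0.0025  0.0011]
turn [ 0.43 -0.13 -8.21] rows 1 each [ 0.43 -0.13 -8.21]
```

View pics/w14.png

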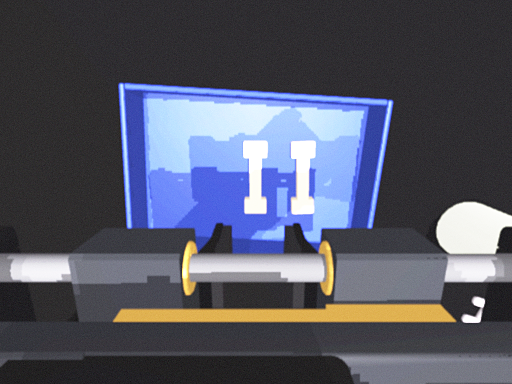

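View pics/d14.png

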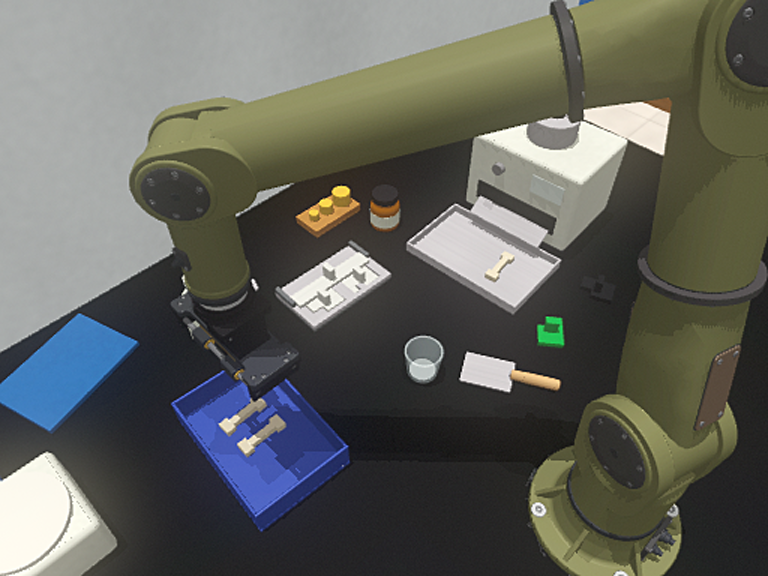

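```bash
python3 -m creep '[{"tx":-0.0484,"ty":0.0035,"tz":0.001,"rx":0,"ry":0,"rz":0},{"tx":-0.0484,"ty":0.0035,"tz":0.001,"rx":0,"ry":0,"rz":0},{"tx":-0.0484,"ty":0,"tz":0.001,"rx":0,"ry":0,"rz":0},{"tx":-0.0484,"ty":0,"tz":0.001,"rx":0,"ry":0,"rz":0},{"tx":-0.0484,"ty":0,"tz":0.001,"rx":0,"ry":0,"rz":0},{"tx":-0.0484,"ty":0,"tz":0.001,"rx":0,"ry":0,"rz":0},{"tx":-0.0484,"ty":0,"tz":0.001,"rx":0,"ry":0,"rz":0},{"tx":-0.0484,"ty":-0.004,"tz":0.001,"rx":0,"ry":0,"rz":0},{"tx":-0.0484,"ty":-0.008,"tz":0.001,"rx":0,"ry":0,"rz":0},{"tx":-0.0484,"ty":-0.009,"tz":0.001,"rx":0,"ry":0,"rz":0},{"tx":-0.0484,"ty":-0.008,"tz":0.001,"rx":0,"ry":0,"rz":0},{"tx":-0.0484,"ty":-0.008,"tz":0.001,"rx":0,"ry":0,"rz":0},{"tx":0,"ty":0,"tz":0,"rx":0,"ry":0,"rz":-8.2},{"tx":0,"ty":0,"tz":0,"rx":0,"ry":0,"rz":0},{"tx":0,"ty":0,"tz":0,"rx":0,"ry":0,"rz":0}]' 0.03;  python3 - <<'E'
from h import *
plan(0.4285,-0.297,0.033,97.5,n=3)
E
```

```text
time_s: 48.48
tool_pos: [0.4265, -0.2977, 0.1885]
tool_rot: [-179.9, -0.1, 97.4]
force: [-0.6, 0.3, 0.8]
grip_width: 0.0298
tot [0.0002 0.0022 0.1555] rows 3 each [0.0001 0.0007 0.0518]
turn [-0.06 -0.07 -0.06] rows 1 each [-0.06 -0.07 -0.06]
```

```bash
python3 -m creep '[{"tx":0.0005,"ty":0.001,"tz":0.05,"rx":0,"ry":0,"rz":0},{"tx":0,"ty":0.001,"tz":0.05,"rx":0,"ry":0,"rz":0},{"tx":0,"ty":0,"tz":0.03,"rx":0,"ry":0,"rz":0},{"tx":0,"ty":0,"tz":0.018,"rx":0,"ry":0,"rz":0},{"tx":0,"ty":0,"tz":0.007,"rx":0,"ry":0,"rz":0},{"tx":0,"ty":0,"tz":0,"rx":0,"ry":0,"rz":0},{"tx":0,"ty":0,"tz":0,"rx":0,"ry":0,"rz":0}]' 0.03; python3 -m creep '[{"tx":0,"ty":0,"tz":0,"rx":0,"ry":0,"rz":0},{"tx":0,"ty":0,"tz":0,"rx":0,"ry":0,"rz":0},{"tx":0,"ty":0,"tz":0,"rx":0,"ry":0,"rz":0},{"tx":0,"ty":0,"tz":0,"rx":0,"ry":0,"rz":0},{"tx":0,"ty":0,"tz":0,"rx":0,"ry":0,"rz":0},{"tx":0,"ty":0,"tz":0,"rx":0,"ry":0,"rz":0}]' 0 25;  python3 -m creep '[{"tx":0,"ty":0,"tz":-0.04,"rx":0,"ry":0,"rz":0},{"tx":0,"ty":0,"tz":-0.06,"rx":0,"ry":0,"rz":0},{"tx":0,"ty":0,"tz":-0.06,"rx":0,"ry":0,"rz":0},{"tx":0,"ty":0,"tz":0,"rx":0,"ry":0,"rz":0}]'; python3 - <<'E'
from h import *
plan(0.46,0.0,0.20,89.5,n=6)
E
```

```text
time_s: 49.35
tool_pos: [0.4294, -0.2986, 0.0356]
tool_rot: [179.9, 0.1, 97.5]
force: [0.1, 0.7, 0.5]
grip_width: 0.0301
time_s: 50.1
tool_pos: [0.4287, -0.2982, 0.0347]
tool_rot: [180.0, 0.0, 97.5]
force: [-1.1, 0.3, 4.4]
grip_width: 0.0118
time_s: 50.6
tool_pos: [0.4313, -0.2995, 0.1992]
tool_rot: [179.6, 0.4, 97.5]
force: [-0.8, -0.3, -1.1]
grip_width: 0.0112
tot [ 0.2932  0.0675 -0.0026] rows 6 each [ 0.0489  0.0112 -0.0004]
turn [0.39 0.4  7.99] rows 1 each [0.39 0.4  7.99]
```

```bash
python3 -m creep '[{"tx":0,"ty":0,"tz":0,"rx":0,"ry":0,"rz":8},{"tx":0.049,"ty":0.005,"tz":0,"rx":0,"ry":0,"rz":0},{"tx":0.049,"ty":0.005,"tz":0,"rx":0,"ry":0,"rz":0},{"tx":0.049,"ty":0.005,"tz":0,"rx":0,"ry":0,"rz":0},{"tx":0.049,"ty":0.005,"tz":0,"rx":0,"ry":0,"rz":0},{"tx":0.049,"ty":0.005,"tz":0,"rx":0,"ry":0,"rz":0},{"tx":0.049,"ty":0.005,"tz":0,"rx":0,"ry":0,"rz":0},{"tx":0.049,"ty":-0.007,"tz":0,"rx":0,"ry":0,"rz":0},{"tx":0.049,"ty":-0.007,"tz":0,"rx":0,"ry":0,"rz":0},{"tx":0.049,"ty":-0.007,"tz":0,"rx":0,"ry":0,"rz":0},{"tx":0.049,"ty":-0.007,"tz":0,"rx":0,"ry":0,"rz":0},{"tx":0.049,"ty":-0.007,"tz":0,"rx":0,"ry":0,"rz":0},{"tx":0.045,"ty":-0.007,"tz":0,"rx":0,"ry":0,"rz":0},{"tx":0,"ty":0,"tz":0,"rx":0,"ry":0,"rz":0},{"tx":0,"ty":0,"tz":0,"rx":0,"ry":0,"rz":0}]'
```

```text
time_s: 52.48
tool_pos: [0.4213, 0.2852, 0.1931]
tool_rot: [-179.9, 0.1, 89.5]
force: [0.6, -0.3, -0.2]
grip_width: 0.0118
```

```bash
python3 -m creep '[{"tx":0,"ty":-0.003,"tz":0.05,"rx":0,"ry":0,"rz":0},{"tx":0,"ty":-0.003,"tz":0.05,"rx":0,"ry":0,"rz":0},{"tx":0,"ty":0,"tz":0.03,"rx":0,"ry":0,"rz":0},{"tx":0,"ty":0,"tz":0.014,"rx":0,"ry":0,"rz":0},{"tx":0,"ty":0,"tz":0,"rx":0,"ry":0,"rz":0},{"tx":0,"ty":0,"tz":0,"rx":0,"ry":0,"rz":0}]'; python3 -m creep '[{"tx":0,"ty":0,"tz":0,"rx":0,"ry":0,"rz":0},{"tx":0,"ty":0,"tz":0,"rx":0,"ry":0,"rz":0},{"tx":0,"ty":0,"tz":0,"rx":0,"ry":0,"rz":0}]' 0.026; python3 -m creep '[{"tx":0,"ty":0,"tz":-0.05,"rx":0,"ry":0,"rz":0},{"tx":0,"ty":0,"tz":-0.05,"rx":0,"ry":0,"rz":0},{"tx":0,"ty":0,"tz":-0.05,"rx":0,"ry":0,"rz":0},{"tx":-0.05,"ty":0,"tz":-0.02,"rx":0,"ry":0,"rz":0},{"tx":-0.05,"ty":0.01,"tz":-0.02,"rx":0,"ry":0,"rz":0},{"tx":0,"ty":0,"tz":0,"rx":0,"ry":0,"rz":0}]';  python3 - <<'E'
from h import *
snap('wrist','w15',scale=1)
snap('side','d15',scale=1.5)
snap('scene','s15',scale=1.5)
d=load('s15');cv2.imwrite('pics/s15a.png',cv2.resize(d['pixels'][185:295,95:335,::-1],None,fx=3.3,fy=3.3,interpolation=2))
E
```

```text
time_s: 53.22
tool_pos: [0.4169, 0.2864, 0.0516]
tool_rot: [179.9, -0.0, 89.4]
force: [0.3, 0.1, -0.2]
grip_width: 0.0117
time_s: 53.6
tool_pos: [0.416, 0.2863, 0.0507]
tool_rot: [180.0, -0.0, 89.5]
force: [0.6, -0.2, 0.3]
grip_width: 0.025
time_s: 54.35
tool_pos: [0.427, 0.1816, 0.2417]
tool_rot: [179.7, 0.2, 89.0]
force: [-0.3, -0.5, -0.2]
grip_width: 0.026
```

View pics/w15.png

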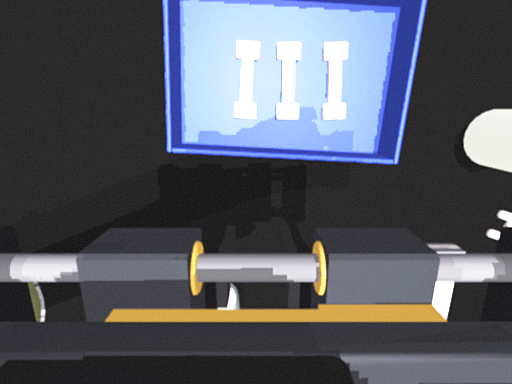

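View pics/d15.png

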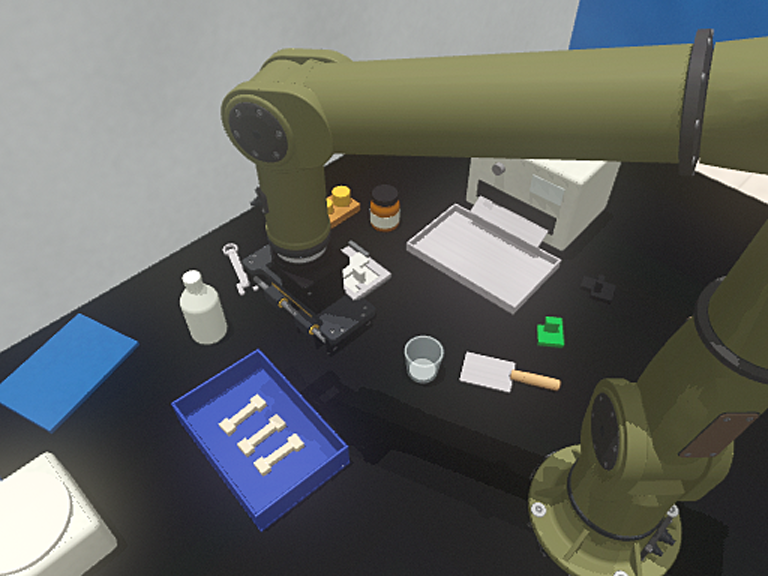

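View pics/s15a.png

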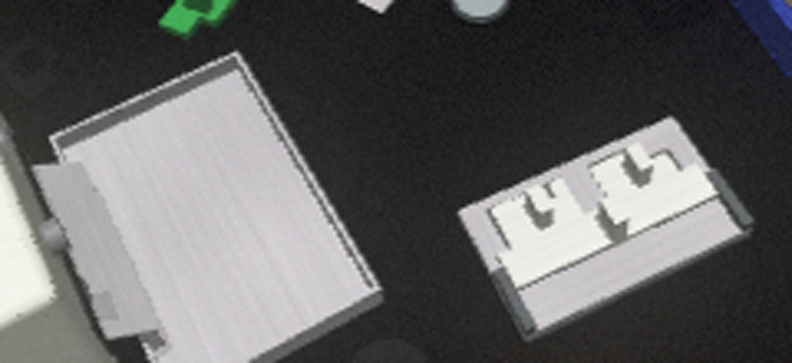

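```bash
python3 -m creep '[{"tx":-0.05,"ty":0.04,"tz":0,"rx":0,"ry":0,"rz":0},{"tx":-0.05,"ty":0.04,"tz":0,"rx":0,"ry":0,"rz":0},{"tx":-0.05,"ty":0.04,"tz":0,"rx":0,"ry":0,"rz":0},{"tx":-0.05,"ty":0.04,"tz":0,"rx":0,"ry":0,"rz":0},{"tx":-0.04,"ty":0.03,"tz":0,"rx":0,"ry":0,"rz":0},{"tx":-0.04,"ty":0,"tz":0,"rx":0,"ry":0,"rz":0},{"tx":0,"ty":0,"tz":0,"rx":0,"ry":0,"rz":0},{"tx":0,"ty":0,"tz":0,"rx":0,"ry":0,"rz":0}]';  python3 - <<'E'
from h import *
snap('wrist','w16',(140,20,370,230),3)
snap('side','d16',(265,110,415,215),5)
E
```

```text
time_s: 55.5
tool_pos: [0.6087, -0.0881, 0.2395]
tool_rot: [-179.9, -0.1, 89.7]
force: [-0.6, 0.4, -0.3]
grip_width: 0.0259
```

View pics/w16.png

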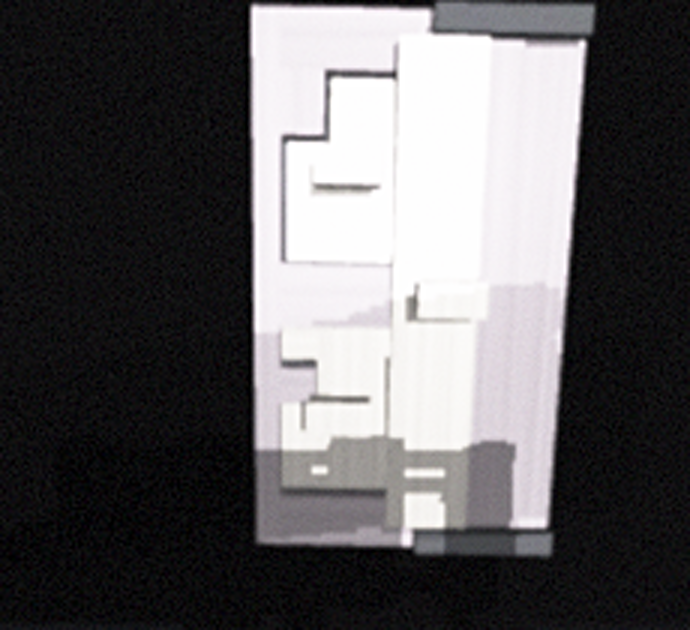

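View pics/d16.png

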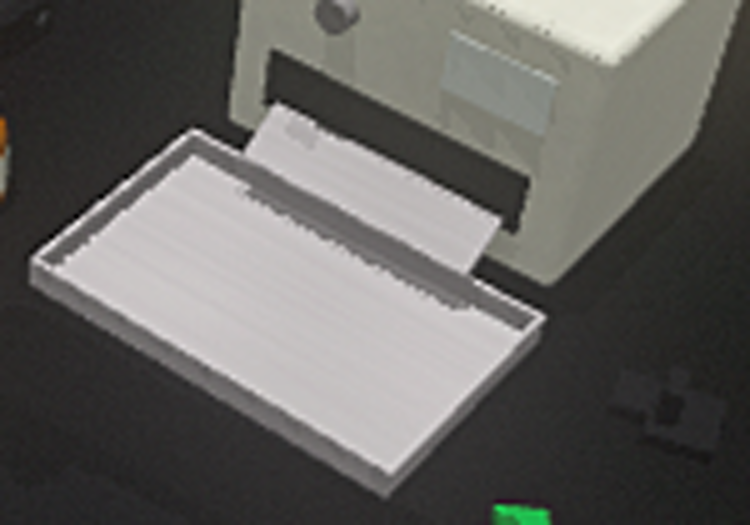

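```bash
python3 - <<'E'
from h import *
print(env.sign_off()); st()
E
```

```text
the job is handed in; nothing more can be done
None
the job is handed in; nothing more can be done
```

The job is done and handed in at about 56 s of the 210 s limit; `sign_off` gives no verdict, so success rests on my own checks.

- **Keeper and covers:** I slid the keeper bar open to about 37 mm. I turned and lowered cover A, then cover B, into their own pockets; both went in without any resistance. I then slid the bar back until it met its stop at home.
- **Test bars:** There were three bars in the catch tray, and I moved each one into the blue tote.
- **Last pictures:** Both covers look flush and keyed in their pockets. The bar was about 0.4 mm from home just after I shut it, and the last picture shows it unchanged. The tray is empty, all three bars lie flat in the tote, and the bottle, jar and beaker are upright. The gripper was clear of everything.

No check failed. I judged the covers flush by eye rather than measuring their height. The first rough view of the tab on cover A's plate disagreed by about 15 mm with the plate corners. A closer look resolved this before I reached for it.

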